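Unplug the manifold block and lay the straightedge on its face

ROBOT

A 6-joint arm with a two-finger parallel gripper is mounted at the origin on the work surface. World frame = base frame: x ahead of the robot, y to its left, z up, the work surface at z = 0. Lengths are in m, angles in rad, forces in N, time in s.
With the tool pointing down it reaches from about 0.375 to 0.925 m from the base axis. Payload 5.7 kg.
Tool frame: the origin (TCP) lies at the very end of the fingers, on their centre line; the grasp point (between the pads) lies 19 mm behind it; z points along the fingers, y is the line along which they close (so a half turn about z gives the same grasp; the last joint's range is limited). The gripper opens to 85 mm and grips with 20 to 120 N. Pads are 22 mm wide; open, the fingers measure 114 mm over their backs; the gripper's body (76 mm by 85 mm) begins 54 mm behind the grasp point. The pads swing forward as they close: fully open they stand 13 mm farther back than shut.
Start: joints at [-1.398, 0.359, 1.51, -0, 1.272, -0.115], TCP at [0.17, -0.575, 0.231] pointing down, gripper open.
Joint ranges: [-2.97, 2.97], [-1.01, 2.36], [0.21, 2.38], [-0.96, 4.11], [0.2, 2.71], [-2.98, 2.98]. Speed limits (rad/s): [2.39, 2.39, 3.14, 3.14, 3.14, 3.14].

INTERFACE

Orientations are given as [roll, pitch, yaw] about the fixed x, y, z axes, in that order (R = Rz(yaw) Ry(pitch) Rx(roll)).
In Python, from bench import readout, grab_frame, finish_job gives the robot as it stands.
- The arm moves only by the tool move_arm, never from a script. Its argument "plan" is a list of rows, each an object of numbers: "tx", "ty", "tz": the shift along the world's x, y, z in cm; "ax", "ay", "az": the turn, a rotation vector about the world's x, y, z in degrees. In form: [{"tx": .., "ty": .., "tz": .., "ax": .., "ay": .., "az": ..}, ...]. A call has 1 to 5 rows; each row shifts and turns the commanded pose from where the row before left it; what a row does not reach is not made up. A row lasts 1/8 s, in which the tool goes at most 62.5 mm and 10.7 degrees, less where a joint would pass 70% of its speed; a pose out of reach is approached as far as the arm can. A call is refused whole if a number of a shift passes 6.25 or a number of a turn 10.7, either way. A call with a gripper value outside its range is refused whole. "hand" is the finger opening in cm, from 0 to 8.54, set as the call begins (left out, the last holds). The fingers move at their own pace and stop on an object; "force" is the grip in N (left out, the last holds). Time passes only in rows, so rows that do not move let the fingers close. It gives the time, the measured TCP pose, the force, the opening and the grip force at its end, in the units of the state.
- readout.get_obs(): the state, without advancing time (a new reading comes with each control period).
- grab_frame(name): name is "scene" or "top" or "wrist"; returns a dict with "image" (384x512x3 uint8, blue, green, red), "range_z" (384x512 float32, m along the optical axis (not along the pixel's ray), 0 where there is no reading), "fx", "fy", "cx", "cy" (pixels), "camera_from_world" (4x4, takes a point from world to camera coordinates). Camera axes: x right, y up, looking along -z (the intrinsics and any distortion apply to the point x, -y, -z); pixel columns grow to the right and rows downward; lengths in m; the calibration is good to about 2 mm. The wrist camera is an equidistant fisheye: a pixel r from the principal point sees the ray r / f radians off the axis. A picture is of the moment at which its call begins.
- finish_job(): hands the job in; it is judged then, once.
The state is a dict: "time_s": time; "q": joint angles; "qd": joint speeds; "joint_efforts": joint torques, N m; "tcp_pos": TCP position; "ee_rot": TCP orientation; "force": force on the tool from outside, world axes, zero at the start; "moment": the same for the moment, N m; "grip_width": opening from 0.0 (shut) to 1.0 (fully open); "grip_force": force on a finger pad.
Only numpy, scipy, OpenCV 4.12 (cv2) and the standard library are available. Lean on these libraries where they do the work, as an engineer would, in place of code of your own. Each camera call takes 0.05 s, during which the arm holds its last target. There are 200 camera calls.

TASK

The steel manifold block's front face is to be checked. First pull the grey T-handled transit plug straight out of its leaning port and set it down in the metal parts tray, not dropping it from a height; then lay the straightedge flat on the bench with its working edge (the long edge farther from its grip) flush against the block's front face along the whole width of the face, and let go of it. Leave everything else on the bench where it is.

Things in the scene. Friction and masses are not known exactly. Their poses are not given: they have to be found in the camera images.
- block: Bare steel block bolted to the bench: 90 mm deep (x), 150 wide (y), 45 high, with a 35 mm deep step along its rear, brass stubs on it up to 86 mm. Origin: centre of its underside; x to its rear, y along its width, z up. Machined front face: the upright plane x = -45 mm. A square port housing (46 mm outside, highest corner 100 mm up) in the middle of its top leans 40 degrees to the front.
- face (a point): Middle of the foot of the block's machined front face; axes as the block's: -x points squarely out of the face, y along it (it runs from y = -75 to +75 mm).
- port_mouth (a point): Centre of the port's mouth, 85 mm above the bench and 20 mm behind the plane of the face; axes as the block's. The port's axis rises out of it along (-0.643, 0, 0.766) in the block's axes; it is 32 mm deep.
- plug: Grey T-handled plug, 90 mm long, 0.12 kg, at first home in the port, held by a sprung detent (5 to 15 N to pull). Origin: end of its shank; z along its axis, out of the port. Steel shank 24 x 21 mm, z = 0 to 30; flange 44 mm square, z = 30 to 38, on the mouth; neck; T-bar z = 52 to 90, 100 mm along y, 22 along x (y is level, along the block's width, in the port). It juts out over the face's front.
- plug_grip (a point): Point on the plug's axis in its T-bar, 72 mm from the shank's end; axes as the plug's.
- straightedge: Aluminium straightedge lying flat: 50 mm (x) by 200 mm (y, its length) by 6 mm thick, 0.45 kg, with a grey grip block on top nearer one long edge. Origin: centre of its underside, z up. Working edge: the long edge farther from the grip, at x = +25 mm. Grip block: 16 mm along x, 50 mm along y, z = 6 to 46 mm, centred at x = -14 mm, y = 0.
- straightedge_grip (a point): Centre of the straightedge's grip block, 34 mm above its underside; axes as the straightedge's.
- edge_left (a point): End of the straightedge's working edge, at x = 25, y = +100 mm, on its underside.
- edge_right (a point): Other end of the working edge, at x = 25, y = -100 mm, on its underside.
- tray: Fixed shallow metal parts tray, outside 180 mm (x) by 140 mm (y) by 28 mm high, walls 4 mm, floor top at about 4 mm. Origin: centre of its underside, z up.
- dial_gauge: Bystander, leave alone: round black pressure gauge lying face up, 100 mm across, 35 mm high, brass stem. Origin at its underside or resting point.
- jar: Bystander, leave alone: empty open glass jar, 80 mm across, 85 mm high. Origin at its underside or resting point.
- wrench: Bystander, leave alone: steel wrench, 170 mm long, lying between the robot and the block. Origin at its underside or resting point.
- fitting: Bystander, leave alone: upright brass fitting, 36 mm across, 60 mm high. Origin at its underside or resting point.
- screwdriver: Bystander, leave alone: screwdriver, 180 mm long. Origin at its underside or resting point.

How it is judged:
On the way, in this order (a step that is already met when the one before it is completed fails the run):
1. the plug is pulled clear of the port (distance between plug and port_mouth above 0.05 m), for 0.1 s.
2. the plug rests in the tray (x of plug_grip in the frame of tray between -0.085 and 0.085 m and y of plug_grip in the frame of tray between -0.065 and 0.065 m and x of plug in the frame of tray between -0.088 and 0.088 m and y of plug in the frame of tray between -0.068 and 0.068 m and height (world z) of plug below 0.05 m and height (world z) of plug_grip below 0.09 m and linear speed of plug below 0.01 m/s), for 0.2 s.
3. the straightedge lies flat and flush against the face (x of edge_left in the frame of face between -0.003 and 0.002 m and x of edge_right in the frame of face between -0.003 and 0.002 m and y of edge_left in the frame of face above 0.075 m and y of edge_right in the frame of face below -0.075 m and angle between straightedge's own z axis and vertical below 0.03 rad and height (world z) of straightedge below 0.004 m), for 0.2 s.
At the end, for the whole second after the job is handed in: The plug rests inside the tray. The straightedge lies flat on the bench, both ends of its working edge within 3 mm of the plane of the block's front face, and reaching past both ends of the face. Both are released and at rest (all of step 2 and all of step 3 and linear speed of straightedge below 0.01 m/s); the robot touches nothing.
It fails at once if the plug or the straightedge is dropped or thrown (moving faster than about 1 m/s out of the fingers) ((contact force between plug and the fingers below 0.05 N and linear speed of plug above 1.1 m/s) or (contact force between straightedge and the fingers below 0.05 N and linear speed of straightedge above 1.1 m/s)).
It fails at once if a bystander is moved by more than 20 mm (distance of any of dial_gauge, jar, wrench, fitting, screwdriver from where it was at the start of the episode above 0.02 m).
It also fails if it takes over 72 s, if anything falls off the work surface, if the arm or the gripper's body presses on something with over 40 N, if the wrist force passes 120 N, or if a joint passes its speed limit or range.

## Working session

There is one attempt and no reset: what is moved stays moved. The work goes in short steps, Python scripts to look and compute and a tool call to move; the robot and the scene stay as the last step left them, time stands still between calls to the robot, and variables do not carry over. Pictures are saved under pics/ and viewed, at most 14 in all, crops included, and the job is handed in when it is done.

Besides the shell and the picture viewer there is one more tool, called after "Request:" as name(argument=value, ...) on one line, values as JSON. move_arm: Moves the arm, as the interface text tells. Its arguments: {"type":"object","properties":{"plan":{"type":"array"},"hand":{"type":"number"},"force":{"type":"number"}},"required":["plan"]}

```bash
mkdir -p pics; ls; python3 - <<'E'
from bench import readout, grab_frame
import cv2,numpy as np
for n in ("scene","top"):
    f=grab_frame(n); cv2.imwrite(f"pics/{n}0.png",f["image"]); np.savez(f"{n}0.npz",**f)
    print(n,f["fx"],f["fy"],f["cx"],f["cy"],np.round(f["camera_from_world"],3).tolist(),(f["range_z"]>0).mean())
print(readout.get_obs())
E
```

```text
pics
scene 368.439680151944 368.439680151944 250.84878613408185 191.0653721831257 [[-0.626, 0.78, -0.016, 0.318], [-0.566, -0.44, 0.697, 0.245], [0.536, 0.446, 0.717, -1.505], [0.0, 0.0, 0.0, 1.0]] 0.9957784016927084
top 489.4547481055686 489.4547481055686 251.41414395201835 189.20299450768633 [[0.023, -1.0, 0.005, -0.012], [0.988, 0.023, 0.156, -0.564], [-0.156, 0.002, 0.988, -1.6], [0.0, 0.0, 0.0, 1.0]] 0.9958140055338541
{'time_s': 0.1, 'q': array([-1.39812554e+00,  3.59439154e-01,  1.51130058e+00,  1.63712464e-05,
        1.27254141e+00, -1.15137969e-01]), 'qd': array([ 9.11004302e-05, -4.39587395e-04, -3.30903696e-03,  4.53446629e-04,
        1.03494056e-03, -1.24252022e-03]), 'joint_efforts': array([ 3.90328560e-04, -5.28652024e+01, -2.79350531e+01, -3.64998323e-04,
        5.07355508e-03,  1.89683682e-07]), 'tcp_pos': array([ 0.17018173, -0.57472138,  0.23054298]), 'ee_rot': array([-3.13991714e+00, -2.09516363e-04,  2.87803760e-01]), 'force': array([0.36159519, 0.09663285, 0.2071508 ]), 'moment': array([-0.00531376, -0.01041392, -0.05145435]), 'grip_force': 0.0, 'grip_width': 1.0029558424325435}
```

View pics/top0.png

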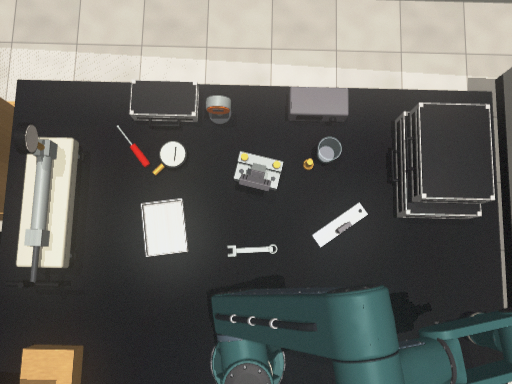

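View pics/scene0.png

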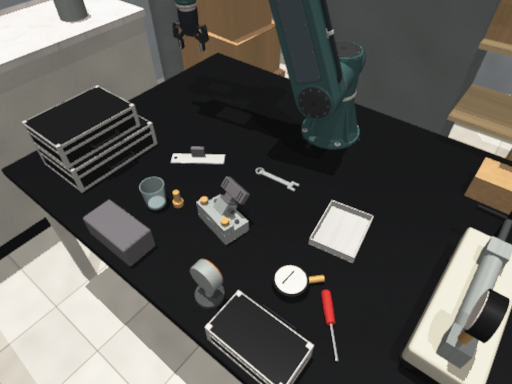

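The top view shows the block at px (258,172) with the plug's T-bar toward the robot at (257,185). The tray is at (165,228), the straightedge at (340,225), the wrench at (252,250), the fitting at (309,164) and the jar at (329,150).

```bash
cat > h.py <<'E'
import numpy as np, cv2
def world(f):
    z=np.asarray(f["range_z"],float); v,u=np.mgrid[:z.shape[0],:z.shape[1]]
    c=np.stack([(u-f["cx"])/f["fx"]*z,-(v-f["cy"])/f["fy"]*z,-z,np.ones_like(z)],-1)
    return (c@np.linalg.inv(f["camera_from_world"]).T)[...,:3]
def plane(f,uv,h):
    uv=np.atleast_2d(uv).astype(float); T=np.linalg.inv(f["camera_from_world"])
    d=np.stack([(uv[:,0]-f["cx"])/f["fx"],-(uv[:,1]-f["cy"])/f["fy"],-np.ones(len(uv))],-1)@T[:3,:3].T
    return T[:3,3]+d*((h-T[2,3])/d[:,2])[:,None]
def rect(P): 
    (c,s,a)=cv2.minAreaRect(np.float32(P[:,:2]*1000)); return np.round(c,1),np.round(s,1),round(a,2)
E
python3 - <<'E'
from h import *
f=dict(np.load("top0.npz")); W=world(f); img=f["image"].astype(int)
v,u=np.mgrid[:384,:512]
def comp(m,seed):
    n,l=cv2.connectedComponents(m.astype(np.uint8)); ls=[x for x in np.unique(l[seed[1]-6:seed[1]+7,seed[0]-6:seed[0]+7]) if x]
    return l==max(ls,key=lambda x:(l==x).sum())
def contour_rect(m,h):
    c=max(cv2.findContours(m.astype(np.uint8),0,2)[0],key=cv2.contourArea)[:,0]
    return rect(plane(f,c,h)),m.sum()
bright=img.max(2)>120
print("bench z",np.median(W[250:300,100:200,2]))
m=comp(bright,(330,232)); print("se",contour_rect(m,.006))
for nm,s in(("se",(340,225)),("block",(259,172))):
    x,y=s
    R=W[y-30:y+30,x-35:x+35].reshape(-1,3); print(nm,np.histogram(R[:,2],bins=np.arange(-.01,.18,.01))[0])
sl=np.zeros_like(bright); sl[190:260,300:375]=1
g=sl&(W[...,2]>.035)&(W[...,2]<.06); print("grip",rect(W[g]),W[g].mean(0),g.sum())
tr=np.zeros_like(bright);tr[185:270,125:200]=1
t=tr&(W[...,2]>.015)&(W[...,2]<.05);print("tray",rect(W[t]),t.sum(), "white",contour_rect(comp(bright,(165,202))|0,.028))
b=np.zeros_like(bright);b[140:200,225:292]=1
for lo,hi in((.038,.05),(.02,.038),(.09,.17),(.125,.17)):
    t=b&(W[...,2]>lo)&(W[...,2]<hi);print("block",lo,hi,rect(W[t]),W[t].mean(0),t.sum())
for nm,s in(("wr",(252,250)),("fit",(309,164)),("jar",(329,150)),("gauge",(172,154))):
    x,y=s;R=W[y-16:y+17,x-28:x+28].reshape(-1,3);R=R[R[:,2]>.006];print(nm,R.min(0).round(3),R.max(0).round(3),np.median(R,0).round(3))
im=f["image"][130:270,120:380]; cv2.imwrite("pics/topc.png",cv2.resize(im,None,fx=3,fy=3,interpolation=cv2.INTER_CUBIC))
E
```

```text
bench z -0.0012741057653160581
se ((array([ 456.1, -301.9]), array([ 51.8, 200.7]), 35.63), np.int64(870))
se [2279 1711   52    6   18   51    7    0    0    0    0    0    0    0
    0    0    0    0]
block [1826  924    7    7   59  289   40  236  173  107   76   65   69  163
  103    3    0    0]
grip (array([ 443.7, -309.9]), array([15.6, 48.9]), 34.16) [ 0.44343217 -0.30971273  0.04353752] 73
tray (array([431.2, 292.3]), array([180.6, 141.4]), 8.38) 302 white ((array([432.3, 291.5]), array([181.8, 141.3]), 8.51), np.int64(2252))
block 0.038 0.05 (array([611.1, -16.2]), array([149.1,  56.9]), 77.3) [ 0.61467638 -0.02136081  0.04391147] 320
block 0.02 0.038 (array([611.2, -15.5]), array([148.7,  56.8]), 77.59) [ 0.6105542  -0.00512774  0.0341877 ] 35
block 0.09 0.17 (array([610.9, -12.6]), array([105.9, 110.4]), 78.52) [ 0.58477536 -0.01061208  0.11804723] 479
block 0.125 0.17 (array([569.9,  -7.2]), array([98.9, 27.3]), 77.13) [ 0.56978748 -0.00790853  0.13086224] 189
wr [ 0.308 -0.097  0.006] [0.416 0.08  1.668] [0.363 0.004 0.008]
fit [ 0.308 -0.29   0.006] [0.721 0.004 1.668] [ 0.666 -0.22   0.031]
jar [ 0.308 -0.36   0.006] [0.766 0.004 1.668] [ 0.705 -0.252  0.049]
gauge [0.308 0.004 0.006] [0.743 0.376 1.668] [0.673 0.277 0.032]
```

View pics/topc.png

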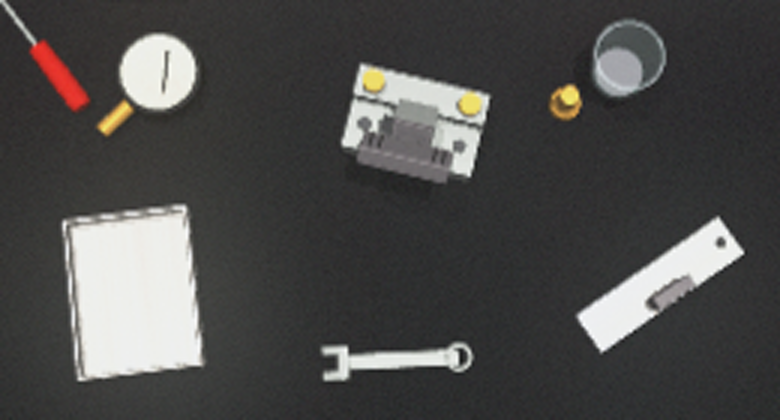

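The measurements give the block at about (0.628, -0.020) with yaw -12.7°, the tray at (0.432, 0.292) with yaw +8.4°, and the straightedge at (0.456, -0.302) with yaw about 35.5°. I'll move to a pre-grasp pose on the plug's axis.

Request:
move_arm(plan=[{"tx": 3.1,"ty": 4.8,"tz": 0.3,"az": 10.1},{"tx": 3.1,"ty": 4.8,"tz": 0.3,"az": 10.1},{"tx": 3.1,"ty": 4.8,"tz": 0,"az": 10.1},{"tx": 3.1,"ty": 4.8,"tz": 0,"az": 10.1},{"tx": 3.1,"ty": 4.8,"tz": 0,"az": 10.2}])

```text
schema error: expected keys tx, ty, tz, ax, ay, az
```

Request:
move_arm(plan=[{"tx": 3.1,"ty": 4.8,"az": 10.2},{"tx": 3.1,"ty": 4.8,"tz": 0},{"tx": 3.1,"ty": 4.8,"tz": 0,"ax": -2.2,"ay": -9.75},{"tx": 3.1,"ty": 4.8,"tz": 0,"ax": -2.2,"ay": -9.75},{"tx": 3.1,"ty": 4.8,"tz": -1,"ax": -2.2,"ay": -9.75}])

```text
schema error: expected keys tx, ty, tz, ax, ay, az
```

Request:
move_arm(plan=[{"tx": 3.0,"ty": 4.8,"tz": -3,"ax": -2.2,"ay": -9.75},{"tx": 3.0,"ty": 4.7,"tz": -3},{},{}])

```text
schema error: expected keys tx, ty, tz, ax, ay, az
```

```bash
python3 - <<'E'
from bench import readout, grab_frame
import cv2,numpy as np
from h import *
f=grab_frame("wrist"); cv2.imwrite("pics/w1.png",f["image"]); np.savez("w1.npz",**f)
print({k:f[k] for k in("fx","fy","cx","cy")},f["camera_from_world"].round(4).tolist(),(f["range_z"]>0).mean())
o=readout.get_obs();print(o["time_s"],o["tcp_pos"],np.degrees(o["ee_rot"]),o["q"].round(2),o["force"])
E
```

```text
{'fx': 297.3186396354542, 'fy': 297.3186396354542, 'cx': 254.45213405902823, 'cy': 193.4015879915379} [[0.2847, -0.9586, -0.0011, -0.5982], [0.9137, 0.2718, -0.3021, 0.0399], [0.2899, 0.085, 0.9533, -0.378], [0.0, 0.0, 0.0, 1.0]] 0.9958546956380209
0.15 [ 0.17020902 -0.57479901  0.23061391] [-1.79915380e+02 -1.19682677e-02  1.64892098e+01] [-1.4   0.36  1.51  0.    1.27 -0.12] [-0.18965112 -0.43790071 -0.16274978]
```

View pics/w1.png

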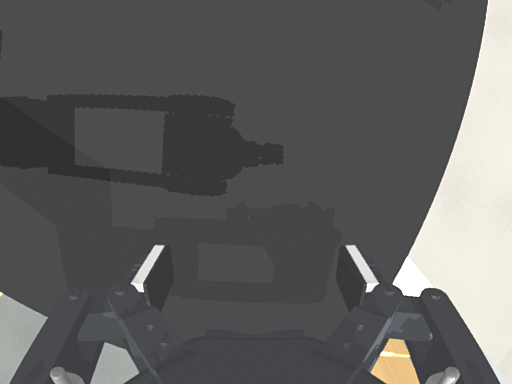

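All six keys are required, so none of the moves ran. The wrist view shows only the fingers, at px (155,275) and (360,270), over bare bench. I'll resend the moves with full rows.

Request:
move_arm(plan=[{"tx": 3.1,"ty": 4.8,"tz": 0.3,"ax": 0,"ay": 0,"az": 10.1},{"tx": 3.1,"ty": 4.8,"tz": 0.3,"ax": 0,"ay": 0,"az": 10.1},{"tx": 3.1,"ty": 4.8,"tz": 0,"ax": 0,"ay": 0,"az": 10.1},{"tx": 3.1,"ty": 4.8,"tz": 0,"ax": 0,"ay": 0,"az": 10.1},{"tx": 3.1,"ty": 4.8,"tz": 0,"ax": 0,"ay": 0,"az": 10.2}])

```text
time_s: 0.78
tcp_pos: [0.3259, -0.3336, 0.2372]
ee_rot: [3.141, -0.0, 1.176]
force: [0.9, -0.7, -0.8]
grip_width: 0.998
grip_force: 0.0
```

Request:
move_arm(plan=[{"tx": 3.1,"ty": 4.8,"tz": 0,"ax": 0,"ay": 0,"az": 10.2},{"tx": 3.1,"ty": 4.8,"tz": 0,"ax": 0,"ay": 0,"az": 0},{"tx": 3.1,"ty": 4.8,"tz": 0,"ax": -2.2,"ay": -9.75,"az": 0},{"tx": 3.1,"ty": 4.8,"tz": 0,"ax": -2.2,"ay": -9.75,"az": 0},{"tx": 3.1,"ty": 4.8,"tz": -1,"ax": -2.2,"ay": -9.75,"az": 0}])

```text
time_s: 1.4
tcp_pos: [0.4799, -0.0977, 0.2292]
ee_rot: [2.622, 0.001, 1.348]
force: [0.5, 0.2, -1.2]
grip_width: 1.0
grip_force: 0.0
```

Request:
move_arm(plan=[{"tx": 3.0,"ty": 4.8,"tz": -3,"ax": -2.2,"ay": -9.75,"az": 0},{"tx": 3.0,"ty": 4.7,"tz": -3,"ax": 0,"ay": 0,"az": 0},{"tx": 0,"ty": 0,"tz": 0,"ax": 0,"ay": 0,"az": 0},{"tx": 0,"ty": 0,"tz": 0,"ax": 0,"ay": 0,"az": 0}])

```text
time_s: 1.9
tcp_pos: [0.5144, -0.0458, 0.2044]
ee_rot: [2.514, 0.008, 1.343]
force: [0.6, -0.0, 0.2]
grip_width: 1.002
grip_force: 0.0
```

```bash
python3 - <<'E'
from bench import readout, grab_frame
import cv2,numpy as np
f=grab_frame("wrist"); cv2.imwrite("pics/w2.png",f["image"]); np.savez("w2.npz",**f)
print(f["camera_from_world"].round(4).tolist())
o=readout.get_obs();print(o["time_s"],o["tcp_pos"],np.degrees(o["ee_rot"]),o["q"].round(2),o["force"])
E
```

```text
[[0.7896, -0.1775, 0.5874, -0.5326], [0.3873, 0.8866, -0.2528, -0.1383], [-0.4759, 0.4271, 0.7688, -0.0518], [0.0, 0.0, 0.0, 1.0]]
1.95 [ 0.51442653 -0.0462415   0.20464314] [144.02834188   0.4427137   76.86205468] [-0.21  0.07  2.22 -0.08  0.23  0.08] [-0.77543308 -0.16039069  0.4383337 ]
```

View pics/w2.png

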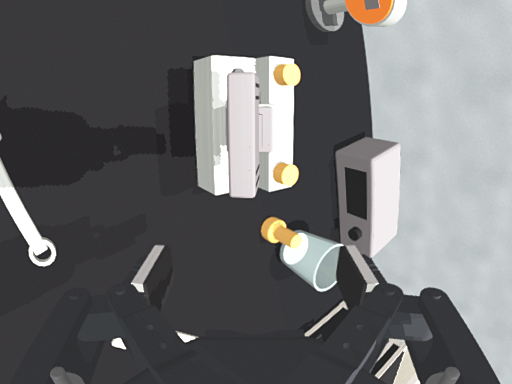

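The arm stopped short because joint 5 is at its lower limit (0.23 against 0.2). The wrist view shows the T-bar at px (243,135) and the front face's top edge from (195,55) to (200,190). I'll refine the block pose from this view's depth and try farther out, where the elbow straightens.

```bash
cat >> h.py <<'E'
def fworld(f):
    z=np.asarray(f["range_z"],float); v,u=np.mgrid[:z.shape[0],:z.shape[1]]
    x=(u-f["cx"])/f["fx"]; y=(v-f["cy"])/f["fy"]; r=np.hypot(x,y)+1e-9; k=np.tan(np.minimum(r,1.5))/r
    c=np.stack([x*k*z,-y*k*z,-z,np.ones_like(z)],-1)
    return (c@np.linalg.inv(f["camera_from_world"]).T)[...,:3]
E
python3 - <<'E'
from h import *
f=dict(np.load("w2.npz")); W=fworld(f)
b=np.zeros((384,512),bool); b[45:205,185:305]=1
t=b&(abs(W[...,2]-.0445)<.006); P=W[t]; print("step",rect(P),t.sum(),np.median(P[:,2]))
t=b&(W[...,2]>.112)&(W[...,2]<.15); P=W[t]; print("bar",rect(P),P.mean(0),t.sum(),np.percentile(P[:,2],[1,50,99]))
n=b&(abs(W[...,2])<.015); print("bench",np.median(W[n][:,2]))
# front face points
th=np.radians(-12.7); xb=np.array([np.cos(th),np.sin(th)]);yb=np.array([-xb[1],xb[0]]); o=np.array([.6283,-.0196])
X=(W[...,:2]-o)@xb; Y=(W[...,:2]-o)@yb
t=b&(W[...,2]>.01)&(W[...,2]<.036)&(abs(X+.045)<.012)&(abs(Y)<.07)
A=np.polyfit(Y[t],X[t],1); print("face",t.sum(),A, np.std(X[t]-np.polyval(A,Y[t])))
t=b&(abs(W[...,2]-.0445)<.004); print("Yrange",np.percentile(Y[t],[.5,99.5]),np.percentile(X[t],[.5,99.5]))
E
```

```text
step (array([611.9, -14.6]), array([150.7,  57.5]), 77.42) 2739 0.043515300384182776
bar (array([574.6,  -6.9]), array([100.3,  36.7]), 77.77) [ 0.56709574 -0.00351099  0.12783343] 3927 [0.11332284 0.12816258 0.13481206]
bench -0.0012154289460326595
face 1291 [-0.00546519 -0.04474637] 0.0004226015509988076
Yrange [-0.07297804  0.07570988] [-0.0454742   0.01038125]
```

Request:
move_arm(plan=[{"tx": 4,"ty": 2,"tz": 0,"ax": 0,"ay": 0,"az": 0},{"tx": 3.5,"ty": 2,"tz": 0,"ax": 0,"ay": 0,"az": 0},{"tx": 0,"ty": 0,"tz": 0,"ax": 0,"ay": 0,"az": 0}])

```text
time_s: 2.33
tcp_pos: [0.5926, -0.0058, 0.2059]
ee_rot: [2.51, 0.007, 1.343]
force: [-0.5, 0.7, 0.3]
grip_width: 1.0
grip_force: 0.0
```

```bash
python3 - <<'E'
from bench import readout
import numpy as np
o=readout.get_obs();print(o["time_s"],o["tcp_pos"],np.degrees(o["ee_rot"]),o["q"].round(4))
E
```

```text
2.325 [ 0.59261926 -0.00579938  0.20588979] [143.83763973   0.41133949  76.92320005] [-0.0605  0.1811  2.0732 -0.3823  0.2831  0.5001]
```

```bash
cat > kin.py <<'E'
import numpy as np
from scipy.optimize import least_squares
from scipy.spatial.transform import Rotation as R
def fk(p,q):
    a0,d,h,L1,L2,Lt,e=p
    y=lambda a:R.from_euler('y',a); z=lambda a:R.from_euler('z',a)
    A=z(q[0]); P=A.apply([a0,d,h]); A=A*y(q[1]); P=P+A.apply([0,0,L1]); A=A*y(q[2]); P=P+A.apply([e,0,L2])
    A=A*z(s4*q[3])*y(q[4]); P=P+A.apply([0,0,Lt]); A=A*z(s6*q[5]+np.pi/2)
    return P,A
s4=1;s6=1
S=[([-1.39812554,.359439154,1.5113,0,1.27254,-.11514],[.17018,-.57472,.23054],[-179.915,-.012,16.489]),
([-0.21,0.07,2.22,-0.08,0.23,0.08],[.51443,-.04624,.20464],[144.028,.443,76.862]),
([-0.0605,0.1811,2.0732,-0.3823,0.2831,0.5001],[.59262,-.0058,.20589],[143.838,.411,76.923])]
def fit():
    w=[1,.1,1]
    f=lambda p:np.r_[np.concatenate([k*(fk(p,q)[0]-x) for k,(q,x,_) in zip(w,S)]),.002*(p-np.array([0,.07,.2,.4,.4,.28,0]))]
    return least_squares(f,[0,.07,.2,.4,.4,.28,0]).x
E
python3 - <<'E'
import kin; from kin import *
for kin.s4 in(1,-1):
  for kin.s6 in(1,-1):
    p=fit()
    print(kin.s4,kin.s6,p.round(3),[ (np.round(1000*(fk(p,q)[0]-x),1).tolist(), round(np.degrees((fk(p,q)[1].inv()*R.from_euler('xyz',a,degrees=True)).magnitude()),1)) for q,x,a in S])
E
```

```text
1 1 [0.003 0.069 0.275 0.605 0.434 0.373 0.115] [([-0.0, -0.0, -0.0], np.float64(0.0)), ([0.1, 0.1, -1.4], np.float64(0.6)), ([0.0, 0.0, 0.0], np.float64(0.0))]
1 -1 [0.003 0.069 0.275 0.605 0.434 0.373 0.115] [([-0.0, -0.0, -0.0], np.float64(13.2)), ([0.1, 0.1, -1.4], np.float64(9.7)), ([0.0, 0.0, 0.0], np.float64(57.3))]
-1 1 [ 0.481  0.069 -1.862  0.864 -0.453 -0.365 -0.821] [([-0.4, -0.1, 0.0], np.float64(0.0)), ([15.4, -3.4, 8.5], np.float64(8.7)), ([-0.2, 0.4, -0.1], np.float64(43.8))]
-1 -1 [ 0.481  0.069 -1.862  0.864 -0.453 -0.365 -0.821] [([-0.4, -0.1, 0.0], np.float64(13.2)), ([15.4, -3.4, 8.5], np.float64(2.2)), ([-0.2, 0.4, -0.1], np.float64(19.2))]
```

```bash
cat >> kin.py <<'E'
lo=np.array([-2.97,-1.01,.21,-.96,.2,-2.98])+.02; hi=np.array([2.97,2.36,2.38,4.11,2.71,2.98])-.02
def ik(p,x,A,q0):
    f=lambda q:np.r_[fk(p,q)[0]-x,.3*(fk(p,q)[1].inv()*A).as_rotvec()]
    s=least_squares(f,np.clip(q0,lo+1e-3,hi-1e-3),bounds=(lo,hi)); return s.x,1000*np.linalg.norm(s.fun[:3]),np.degrees(np.linalg.norm(s.fun[3:])/.3)
def tool(yaw_b,tilt,side=0):
    # tool x along block y, tilted forward by tilt deg; side: extra turn about tool y
    return R.from_euler('z',yaw_b,degrees=True)*R.from_euler('y',-tilt,degrees=True)*R.from_euler('z',90,degrees=True)*R.from_euler('x',180,degrees=True)*R.from_euler('y',side,degrees=True)
E
python3 - <<'E'
from kin import *
p=fit(); yb=-12.4; t=np.radians(yb); B=np.array([.6288,-.0183,0]); Rb=R.from_euler('z',yb,degrees=True)
ax=Rb.apply([-.643,0,.766]); mouth=B+Rb.apply([-.025,0,.085]); print("mouth",mouth,"axis",ax)
for q0 in([-.06,.3,2.0,-.1,.3,.2],[-.1,.3,2.2,3.1,.5,-2.9]):
  for up in(.023,.053,.083,.113):
    for side in(0,):
      q,e,a=ik(p,mouth+up*ax,tool(yb,40,side),q0); print(up,(mouth+up*ax).round(4),q.round(2),round(e,1),round(a,1))
for side in(-30,-15,15,30):
    print(side,[ [np.round(v,2).tolist() for v in ik(p,mouth+up*ax,tool(yb,40,side),[-.06,.3,2.0,q4,.4,.2])] for up,q4 in((.023,-.1),(.113,-.1),(.023,1.5),(.113,1.5))])
E
```

```text
mouth [ 0.60438319 -0.01293162  0.085     ] axis [-0.62800027  0.13807482  0.766     ]
0.023 [ 0.5899 -0.0098  0.1026] [-0.01  0.36  2.09 -0.94  0.22  1.11] 20.1 7.9
0.053 [ 0.5711 -0.0056  0.1256] [-0.    0.3   2.13 -0.94  0.22  1.11] 17.5 6.7
0.083 [ 0.5523 -0.0015  0.1486] [ 0.    0.23  2.17 -0.94  0.22  1.11] 14.3 5.3
0.113 [0.5334 0.0027 0.1716] [ 0.01  0.17  2.21 -0.94  0.22  1.11] 10.4 3.8
0.023 [ 0.5899 -0.0098  0.1026] [-0.16  0.42  2.25  3.01  0.22 -2.96] 5.2 3.7
0.053 [ 0.5711 -0.0056  0.1256] [-0.16  0.36  2.29  3.01  0.22 -2.96] 6.3 3.9
0.083 [ 0.5523 -0.0015  0.1486] [-0.16  0.3   2.33  3.01  0.22 -2.96] 8.8 4.4
0.113 [0.5334 0.0027 0.1716] [-0.16  0.24  2.36  3.01  0.22 -2.96] 12.7 5.2
-30 [[[0.28, 0.53, 1.84, -0.94, 0.88, 1.39], 20.02, 10.93], [[0.35, 0.37, 1.94, -0.94, 0.94, 1.41], 15.02, 7.92], [[0.28, 0.53, 1.84, -0.94, 0.88, 1.39], 20.02, 10.93], [[0.35, 0.37, 1.94, -0.94, 0.94, 1.41], 15.02, 7.92]]
-15 [[[0.1, 0.4, 2.0, -0.94, 0.47, 1.22], 19.7, 9.44], [[0.17, 0.22, 2.1, -0.94, 0.55, 1.24], 13.27, 6.06], [[0.1, 0.4, 2.0, -0.94, 0.47, 1.22], 19.7, 9.44], [[0.17, 0.22, 2.1, -0.94, 0.55, 1.24], 13.27, 6.06]]
15 [[[-0.36, 0.45, 2.26, 2.13, 0.42, -2.29], 0.0, 0.0], [[-0.38, 0.2, 2.32, 1.67, 0.37, -1.81], 0.0, 0.0], [[-0.36, 0.45, 2.26, 2.13, 0.42, -2.29], 0.0, 0.0], [[-0.38, 0.2, 2.32, 1.67, 0.37, -1.81], 0.0, 0.0]]
30 [[[-0.58, 0.54, 2.21, 1.66, 0.73, -2.07], 0.0, 0.0], [[-0.65, 0.31, 2.29, 1.44, 0.77, -1.86], 0.0, 0.0], [[-0.58, 0.54, 2.21, 1.66, 0.73, -2.07], 0.0, 0.0], [[-0.65, 0.31, 2.29, 1.44, 0.77, -1.86], 0.0, 0.0]]
```

With the tool leaned about 20° sideways along the T-bar, the grasp is reachable with joint 4 near 1.7. I'll check that the path is continuous and that the tray placing is reachable too.

```bash
python3 - <<'E'
from kin import *
p=fit(); yb=-12.4; B=np.array([.6288,-.0183,0]); Rb=R.from_euler('z',yb,degrees=True)
ax=Rb.apply([-.643,0,.766]); mouth=B+Rb.apply([-.025,0,.085])
sd=22
def run(q,x0,x1,s0,s1,n=6):
    for k in range(1,n+1):
        t=k/n; a=(1-t)*np.array(s0)+t*np.array(s1)
        q,e,an=ik(p,(1-t)*x0+t*x1,tool(*a),q)
        print(a.round(0),q.round(2),round(e,1),round(an,1))
    return q
q=np.array([-0.0605,0.1811,2.0732,-0.3823,0.2831,0.5001]); x=np.array([.5926,-.0058,.2059])
q=run(q,x,x,(-12.7,36,0),(yb,8,0),3); q=run(q,x,x,(yb,8,0),(yb,8,sd),3)
Rt=tool(yb,40,sd); g=mouth+.042*ax; tcp=g+Rt.apply([0,0,.019]); pre=tcp-.07*Rt.as_matrix()[:,2]
print("tcp",tcp,"pre",pre,"z",Rt.as_matrix()[:,2],"rotvec about tooly",tool(yb,0,0).as_matrix()[:,1], "tool x block",Rb.apply([0,1,0]))
q=run(q,x,pre,(yb,8,sd),(yb,40,sd),5); q=run(q,pre,tcp,(yb,40,sd),(yb,40,sd),2)
print("pull"); q=run(q,tcp,tcp+.08*ax,(yb,40,sd),(yb,40,sd),2)
x=tcp+.08*ax; T=np.array([.4,.1,.2]); q=run(q,x,T,(yb,40,sd),(0,0,sd),4)
for yy in(8.4,):
  gt=np.array([.432,.2915,.004+.072]); Rt=tool(yy,0,sd); tt=gt+Rt.apply([0,0,.019]);print("tray tcp",tt); run(q,T,tt,(0,0,sd),(yy,0,sd),4)
E
```

```text
[-13.  27.   0.] [-0.09  0.2   1.94 -0.11  0.55  0.21] 0.0 0.0
[-12.  17.   0.] [-0.11  0.24  1.81 -0.05  0.8   0.14] 0.0 0.0
[-12.   8.   0.] [-0.12  0.31  1.67 -0.02  1.03  0.11] 0.0 0.0
[-12.   8.   7.] [-0.21  0.3   1.69  0.15  1.02 -0.07] 0.0 0.0
[-12.   8.  15.] [-0.3   0.3   1.71  0.31  1.03 -0.24] 0.0 0.0
[-12.   8.  22.] [-0.38  0.32  1.72  0.46  1.07 -0.41] 0.0 0.0
tcp [ 0.59059507 -0.00261258  0.10367698] pre [ 0.54421863 -0.01926484  0.15339547] z [ 0.66252065  0.23788942 -0.71026404] rotvec about tooly [ 9.76672278e-01 -2.14735327e-01  1.22464680e-16] tool x block [0.21473533 0.97667228 0.        ]
[-12.  14.  22.] [-0.41  0.28  1.84  0.54  0.92 -0.55] 0.0 0.0
[-12.  21.  22.] [-0.44  0.26  1.96  0.67  0.78 -0.74] 0.0 0.0
[-12.  27.  22.] [-0.47  0.25  2.07  0.88  0.66 -1.02] 0.0 0.0
[-12.  34.  22.] [-0.52  0.26  2.19  1.2   0.58 -1.42] 0.0 0.0
[-12.  40.  22.] [-0.57  0.31  2.3   1.59  0.59 -1.92] 0.0 0.0
[-12.  40.  22.] [-0.51  0.4   2.28  1.75  0.57 -2.04] 0.0 0.0
[-12.  40.  22.] [-0.45  0.48  2.25  1.89  0.56 -2.15] 0.0 0.0
pull
[-12.  40.  22.] [-0.47  0.38  2.29  1.77  0.55 -2.03] 0.0 0.0
[-12.  40.  22.] [-0.5   0.27  2.31  1.61  0.55 -1.87] 0.0 0.0
[-9. 30. 22.] [-0.46  0.17  2.23  1.03  0.61 -1.24] 0.0 0.0
[-6. 20. 22.] [-0.41  0.13  2.14  0.69  0.78 -0.85] 0.0 0.0
[-3. 10. 22.] [-0.35  0.12  2.06  0.51  0.97 -0.62] 0.0 0.0
[ 0.  0. 22.] [-0.27  0.14  1.99  0.41  1.15 -0.46] 0.0 0.0
tray tcp [0.43096025 0.29854117 0.05838351]
[ 2.  0. 22.] [-0.14  0.22  2.01  0.44  1.03 -0.43] 0.0 0.0
[ 4.  0. 22.] [-0.02  0.3   2.01  0.49  0.93 -0.41] 0.0 0.0
[ 6.  0. 22.] [ 0.09  0.39  2.    0.53  0.84 -0.39] 0.0 0.0
[ 8.  0. 22.] [ 0.2   0.48  1.96  0.57  0.76 -0.38] 0.0 0.0
```

Request:
move_arm(plan=[{"tx": 0,"ty": 0,"tz": 0,"ax": 2.0,"ay": 9.1,"az": 0},{"tx": 0,"ty": 0,"tz": 0,"ax": 2.0,"ay": 9.1,"az": 0},{"tx": 0,"ty": 0,"tz": 0,"ax": 2.0,"ay": 9.1,"az": 0},{"tx": 0,"ty": 0,"tz": 0,"ax": 7.1,"ay": -1.56,"az": 1.0},{"tx": 0,"ty": 0,"tz": 0,"ax": 7.1,"ay": -1.56,"az": 1.0}], hand=6)

```text
time_s: 2.95
tcp_pos: [0.5897, -0.0059, 0.2052]
ee_rot: [2.997, -0.247, 1.384]
force: [-0.4, -0.1, -0.4]
grip_width: 0.704
grip_force: 0.0
```

Request:
move_arm(plan=[{"tx": 0,"ty": 0,"tz": 0,"ax": 7.1,"ay": -1.56,"az": 1.0},{"tx": -0.8,"ty": -0.2,"tz": -0.8,"ax": -1.2,"ay": -5.2,"az": 0},{"tx": -0.8,"ty": -0.2,"tz": -0.8,"ax": -1.2,"ay": -5.2,"az": 0},{"tx": -0.8,"ty": -0.2,"tz": -0.8,"ax": -1.2,"ay": -5.2,"az": 0},{"tx": -0.8,"ty": -0.2,"tz": -0.9,"ax": -0.6,"ay": -2.6,"az": 0}])

```text
time_s: 3.58
tcp_pos: [0.5554, -0.0144, 0.1714]
ee_rot: [2.647, -0.329, 1.519]
force: [0.5, 0.4, 1.1]
grip_width: 0.704
grip_force: 0.0
```

Request:
move_arm(plan=[{"tx": -0.8,"ty": -0.2,"tz": -0.9,"ax": -0.6,"ay": -2.6,"az": 0},{"tx": -0.4,"ty": -0.2,"tz": -0.5,"ax": -0.6,"ay": -2.6,"az": 0},{"tx": -0.4,"ty": -0.1,"tz": -0.5,"ax": -0.6,"ay": -2.6,"az": 0},{"tx": 0,"ty": 0,"tz": 0,"ax": -0.6,"ay": -2.6,"az": 0},{"tx": 0,"ty": 0,"tz": 0,"ax": -0.6,"ay": -2.6,"az": 0}])

```text
time_s: 4.2
tcp_pos: [0.5409, -0.0203, 0.153]
ee_rot: [2.408, -0.278, 1.59]
force: [0.9, 0.2, -0.5]
grip_width: 0.703
grip_force: 0.0
```

```bash
cat > st.py <<'E'
from bench import readout
from kin import *
def err(tp,Rt):
    o=readout.get_obs(); A=R.from_euler('xyz',o["ee_rot"])
    print(round(o["time_s"],2),o["tcp_pos"].round(4),np.degrees(o["ee_rot"]).round(1),o["q"].round(2),o["force"].round(1),o["grip_width"].round(3),o["grip_force"])
    print("go cm",((np.array(tp)-o["tcp_pos"])*100).round(2),"turn deg",np.degrees((Rt*A.inv()).as_rotvec()).round(2))
E
python3 - <<'E'
from st import *; err([.5442,-.0193,.1534],tool(-12.4,40,22))
E
```

```text
Traceback (most recent call last):
  File "st.py", line 5, in err
    print(round(o["time_s"],2),o["tcp_pos"].round(4),np.degrees(o["ee_rot"]).round(1),o["q"].round(2),o["force"].round(1),o["grip_width"].round(3),o["grip_force"])
                                                                                                                          ^^^^^^^^^^^^^^^^^^^^^
AttributeError: 'float' object has no attribute 'round'
```

```bash
sed -i 's/o\["grip_width"\].round(3)/o["grip_width"]/' st.py; python3 - <<'E'
from st import *; from h import *; from bench import grab_frame
err([.5442,-.0193,.1534],tool(-12.4,40,22))
f=grab_frame("wrist"); cv2.imwrite("pics/w3.png",f["image"]); W=fworld(f)
yb=-12.4; B=np.array([.6288,-.0183,0]); Rb=R.from_euler('z',yb,degrees=True)
ax=Rb.apply([-.643,0,.766]); m=B+Rb.apply([-.025,0,.085]); px=Rb.apply([.766,0,.643]);py=Rb.apply([0,1,0])
D=W-m; Z=D@ax+.03; X=D@px; Y=D@py
t=(abs(Z-.09)<.006)&(abs(X)<.025)&(abs(Y)<.06)
print("bar top",t.sum(),"Z",np.median(Z[t]),"X",np.percentile(X[t],[1,50,99]),"Y",np.percentile(Y[t],[1,50,99]))
E
```

```text
4.2 [ 0.5409 -0.0203  0.153 ] [137.9 -15.9  91.1] [-0.56  0.3   2.31  1.63  0.57 -1.94] [ 0.9  0.2 -0.5] 0.703258484173065 0.0
go cm [0.33 0.1  0.04] turn deg [ 0.76 -0.07  1.03]
bar top 5028 Z 0.08933133770539517 X [-0.01437161 -0.00363347  0.00734392] Y [-0.04933855 -0.00083637  0.04738199]
```

View pics/w3.png

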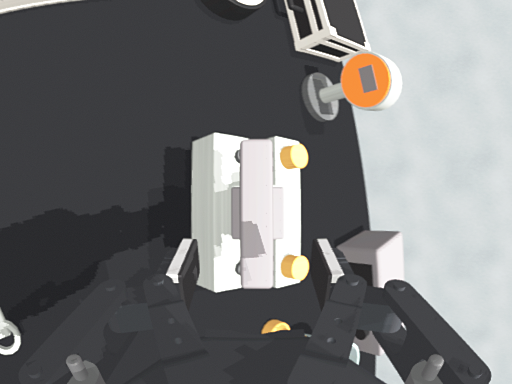

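The T-bar, at px (257,215), is centred between the pads at (182,262) and (328,262). I'll slide in along the tool axis, aiming at the measured bar centre.

Request:
move_arm(plan=[{"tx": 0.5,"ty": 0.2,"tz": -0.4,"ax": 0.7,"ay": 0,"az": 1.0},{"tx": 1.5,"ty": 0.55,"tz": -1.6,"ax": 0,"ay": 0,"az": 0},{"tx": 1.5,"ty": 0.55,"tz": -1.6,"ax": 0,"ay": 0,"az": 0},{"tx": 1.25,"ty": 0.5,"tz": -1.6,"ax": 0,"ay": 0,"az": 0},{"tx": 0,"ty": 0,"tz": 0,"ax": 0,"ay": 0,"az": 0}])

```text
time_s: 4.88
tcp_pos: [0.5898, -0.0008, 0.0996]
ee_rot: [2.411, -0.293, 1.61]
force: [0.1, 0.3, 0.7]
grip_width: 0.704
grip_force: 0.0
```

```bash
python3 - <<'E'
from st import *; err([.5884,-.0021,.1009],tool(-12.4,40,22))
E
```

```text
4.88 [ 0.5898 -0.0008  0.0996] [138.1 -16.8  92.3] [-0.45  0.48  2.26  1.89  0.56 -2.16] [0.1 0.3 0.7] 0.7043528905486511 0.0
go cm [-0.14 -0.13  0.13] turn deg [-0.11 -0.29 -0.18]
```

Next I'll correct that small offset and close.

Request:
move_arm(plan=[{"tx": -0.1,"ty": -0.1,"tz": 0.1,"ax": 0,"ay": 0,"az": 0},{"tx": 0,"ty": 0,"tz": 0,"ax": 0,"ay": 0,"az": 0}])

```text
time_s: 5.12
tcp_pos: [0.5876, -0.0021, 0.1019]
ee_rot: [2.41, -0.292, 1.609]
force: [0.2, -0.7, -0.0]
grip_width: 0.706
grip_force: 0.0
```

Request:
move_arm(plan=[{"tx": 0,"ty": 0,"tz": 0,"ax": 0,"ay": 0,"az": 0},{"tx": 0,"ty": 0,"tz": 0,"ax": 0,"ay": 0,"az": 0},{"tx": 0,"ty": 0,"tz": 0,"ax": 0,"ay": 0,"az": 0},{"tx": 0,"ty": 0,"tz": 0,"ax": 0,"ay": 0,"az": 0},{"tx": 0,"ty": 0,"tz": 0,"ax": 0,"ay": 0,"az": 0}], hand=0, force=80)

```text
time_s: 5.75
tcp_pos: [0.5897, -0.002, 0.1033]
ee_rot: [2.405, -0.293, 1.611]
force: [-0.6, -0.9, 9.9]
grip_width: 0.249
grip_force: 78.9
```

The grip holds at a width of 21 mm. I'll ease the side load, then pull along the port's axis.

Request:
move_arm(plan=[{"tx": 0.08,"ty": 0,"tz": 0.08,"ax": 0,"ay": 0,"az": 0},{"tx": -0.25,"ty": 0.05,"tz": 0.31,"ax": 0,"ay": 0,"az": 0},{"tx": -0.5,"ty": 0.11,"tz": 0.61,"ax": 0,"ay": 0,"az": 0},{"tx": -0.5,"ty": 0.11,"tz": 0.61,"ax": 0,"ay": 0,"az": 0},{"tx": -0.5,"ty": 0.11,"tz": 0.61,"ax": 0,"ay": 0,"az": 0}])

```text
time_s: 6.38
tcp_pos: [0.5718, 0.0017, 0.1242]
ee_rot: [2.409, -0.292, 1.61]
force: [5.4, -0.3, -0.2]
grip_width: 0.245
grip_force: 81.2
```

Request:
move_arm(plan=[{"tx": -0.63,"ty": 0.14,"tz": 0.77,"ax": 0,"ay": 0,"az": 0},{"tx": -0.95,"ty": 0.21,"tz": 1.15,"ax": 0,"ay": 0,"az": 0},{"tx": -0.95,"ty": 0.21,"tz": 1.15,"ax": 0,"ay": 0,"az": 0},{"tx": -0.95,"ty": 0.21,"tz": 1.15,"ax": 0,"ay": 0,"az": 0},{"tx": 0,"ty": 0,"tz": 1.5,"ax": 0,"ay": 0,"az": 0}])

```text
time_s: 7.0
tcp_pos: [0.5332, 0.0111, 0.1795]
ee_rot: [2.415, -0.294, 1.609]
force: [0.2, 0.1, -1.8]
grip_width: 0.246
grip_force: 81.7
```

```bash
python3 - <<'E'
from st import *; err([.40,.10,.22],tool(-2,0,22))
E
```

```text
7.0 [0.5332 0.0111 0.1795] [138.4 -16.8  92.2] [-0.5   0.21  2.3   1.49  0.56 -1.73] [ 0.2  0.1 -1.8] 0.24641375477057528 81.69832717627287
go cm [-13.32   8.89   4.05] turn deg [ 4.89 39.22  9.84]
```

Request:
move_arm(plan=[{"tx": -1.0,"ty": 1.0,"tz": 2,"ax": 0.6,"ay": 4.9,"az": 1.2},{"tx": -2.0,"ty": 1.5,"tz": 1,"ax": 0.6,"ay": 4.9,"az": 1.2},{"tx": -2.0,"ty": 1.5,"tz": 0.5,"ax": 0.6,"ay": 4.9,"az": 1.2},{"tx": -2.0,"ty": 1.5,"tz": 0.5,"ax": 0.6,"ay": 4.9,"az": 1.2},{"tx": -2.0,"ty": 1.5,"tz": 0,"ax": 0.6,"ay": 4.9,"az": 1.2}])

```text
time_s: 7.62
tcp_pos: [0.4512, 0.0793, 0.2126]
ee_rot: [2.816, -0.361, 1.581]
force: [0.4, 0.7, -1.9]
grip_width: 0.248
grip_force: 81.4
```

Request:
move_arm(plan=[{"tx": -2,"ty": 2,"tz": 0,"ax": 0.6,"ay": 4.9,"az": 1.2},{"tx": -1,"ty": 3,"tz": 0,"ax": 0.6,"ay": 4.9,"az": 1.2},{"tx": 0,"ty": 4,"tz": 0,"ax": 0.6,"ay": 4.9,"az": 1.2},{"tx": 0,"ty": 4,"tz": 0,"ax": 0,"ay": 0,"az": 3},{"tx": 1,"ty": 4,"tz": -1,"ax": 0,"ay": 0,"az": 3}])

```text
time_s: 8.25
tcp_pos: [0.432, 0.2496, 0.2024]
ee_rot: [3.089, -0.39, 1.65]
force: [0.7, -0.5, -1.5]
grip_width: 0.25
grip_force: 81.4
```

```bash
python3 - <<'E'
from st import *; err([.431,.298,.12],tool(8.4,0,22))
E
```

```text
8.25 [0.432  0.2496 0.2024] [177.  -22.3  94.5] [ 0.09  0.19  1.92  0.46  1.02 -0.22] [ 0.7 -0.5 -1.5] 0.2496838918763529 81.3659804686904
go cm [-0.1   4.84 -8.24] turn deg [-0.64  2.73  5.02]
```

Request:
move_arm(plan=[{"tx": 0,"ty": 2.4,"tz": -2,"ax": -0.3,"ay": 1.35,"az": 2.5},{"tx": -0.1,"ty": 2.4,"tz": -3,"ax": -0.3,"ay": 1.35,"az": 2.5},{"tx": 0,"ty": 0,"tz": -3,"ax": 0,"ay": 0,"az": 0},{"tx": 0,"ty": 0,"tz": -3,"ax": 0,"ay": 0,"az": 0},{"tx": 0,"ty": 0,"tz": 0,"ax": 0,"ay": 0,"az": 0}])

```text
time_s: 8.88
tcp_pos: [0.4293, 0.296, 0.0908]
ee_rot: [-3.136, -0.385, 1.714]
force: [0.1, -0.3, -0.7]
grip_width: 0.248
grip_force: 81.3
```

```bash
python3 - <<'E'
from st import *; from bench import grab_frame; import cv2
err([.431,.298,.0597],tool(8.4,0,22))
f=grab_frame("scene"); cv2.imwrite("pics/s2.png",cv2.resize(f["image"][150:290,260:420],None,fx=4,fy=4,interpolation=cv2.INTER_CUBIC))
E
```

```text
8.88 [0.4293 0.296  0.0908] [-179.7  -22.1   98.2] [ 0.19  0.42  1.95  0.53  0.84 -0.32] [ 0.1 -0.3 -0.7] 0.2479420385731896 81.25323666259646
go cm [ 0.17  0.2  -3.11] turn deg [-0.01 -0.29  0.11]
```

View pics/s2.png

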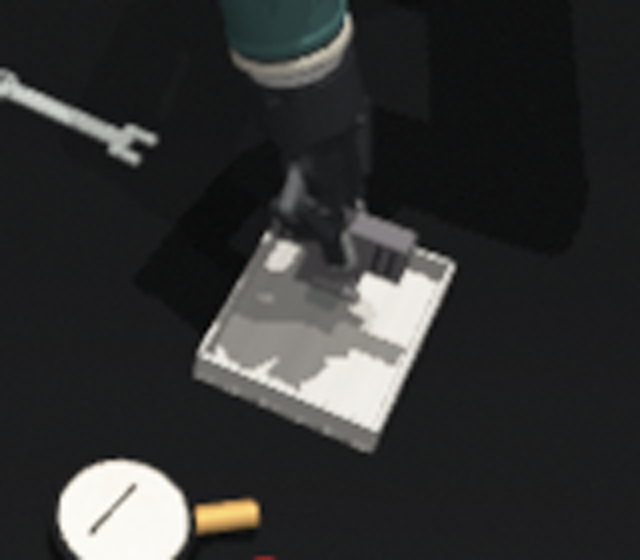

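The plug hangs upright over the tray's interior, with its T-bar at px (380,245) and its flange at (330,285). I'll lower it gently.

Request:
move_arm(plan=[{"tx": 0,"ty": 0,"tz": -1.2,"ax": 0,"ay": -0.3,"az": 0},{"tx": 0,"ty": 0,"tz": -1.0,"ax": 0,"ay": 0,"az": 0},{"tx": 0,"ty": 0,"tz": -0.5,"ax": 0,"ay": 0,"az": 0},{"tx": 0,"ty": 0,"tz": -0.2,"ax": 0,"ay": 0,"az": 0},{"tx": 0,"ty": 0,"tz": 0,"ax": 0,"ay": 0,"az": 0}])

```text
time_s: 9.55
tcp_pos: [0.4328, 0.2969, 0.0639]
ee_rot: [3.134, -0.385, 1.718]
force: [1.0, -1.0, -1.8]
grip_width: 0.248
grip_force: 81.3
```

Request:
move_arm(plan=[{"tx": 0,"ty": 0,"tz": -0.1,"ax": 0,"ay": 0,"az": 0},{"tx": 0,"ty": 0,"tz": 0,"ax": 0,"ay": 0,"az": 0}])

```text
time_s: 9.8
tcp_pos: [0.4329, 0.2969, 0.0631]
ee_rot: [3.134, -0.385, 1.718]
force: [0.5, 0.4, -1.7]
grip_width: 0.248
grip_force: 81.3
```

Request:
move_arm(plan=[{"tx": 0,"ty": 0,"tz": -0.1,"ax": 0,"ay": 0,"az": 0},{"tx": 0,"ty": 0,"tz": 0,"ax": 0,"ay": 0,"az": 0}])

```text
time_s: 10.05
tcp_pos: [0.4328, 0.2969, 0.0619]
ee_rot: [3.134, -0.385, 1.718]
force: [-0.6, -0.1, -1.9]
grip_width: 0.243
grip_force: 81.3
```

Request:
move_arm(plan=[{"tx": 0,"ty": 0,"tz": -0.15,"ax": 0,"ay": 0,"az": 0},{"tx": 0,"ty": 0,"tz": 0,"ax": 0,"ay": 0,"az": 0}])

```text
time_s: 10.3
tcp_pos: [0.4327, 0.2969, 0.0603]
ee_rot: [3.134, -0.385, 1.718]
force: [1.4, 1.3, -1.8]
grip_width: 0.244
grip_force: 81.3
```

Request:
move_arm(plan=[{"tx": 0,"ty": 0,"tz": -0.1,"ax": 0,"ay": 0,"az": 0},{"tx": 0,"ty": 0,"tz": 0,"ax": 0,"ay": 0,"az": 0}])

```text
time_s: 10.55
tcp_pos: [0.4328, 0.2969, 0.0594]
ee_rot: [3.134, -0.385, 1.718]
force: [1.1, 0.2, -1.5]
grip_width: 0.246
grip_force: 81.6
```

Request:
move_arm(plan=[{"tx": 0,"ty": 0,"tz": -0.1,"ax": 0,"ay": 0,"az": 0},{"tx": 0,"ty": 0,"tz": 0,"ax": 0,"ay": 0,"az": 0}])

```text
time_s: 10.8
tcp_pos: [0.433, 0.297, 0.0593]
ee_rot: [3.133, -0.386, 1.718]
force: [-1.1, -1.5, 8.6]
grip_width: 0.244
grip_force: 82.9
```

The force reading shows contact. I'll ease up slightly and open.

Request:
move_arm(plan=[{"tx": 0,"ty": 0,"tz": 0.06,"ax": 0,"ay": 0,"az": 0},{"tx": 0,"ty": 0,"tz": 0,"ax": 0,"ay": 0,"az": 0}], force=20)

```text
time_s: 11.05
tcp_pos: [0.4329, 0.297, 0.0593]
ee_rot: [3.134, -0.386, 1.718]
force: [-0.3, -0.5, 4.3]
grip_width: 0.246
grip_force: 82.3
```

Request:
move_arm(plan=[{"tx": 0,"ty": 0,"tz": 0,"ax": 0,"ay": 0,"az": 0},{"tx": 0,"ty": 0,"tz": 0,"ax": 0,"ay": 0,"az": 0},{"tx": 0,"ty": 0,"tz": 0,"ax": 0,"ay": 0,"az": 0},{"tx": 0,"ty": 0,"tz": 0,"ax": 0,"ay": 0,"az": 0}], hand=6)

```text
time_s: 11.55
tcp_pos: [0.4328, 0.2969, 0.059]
ee_rot: [3.134, -0.385, 1.718]
force: [0.7, -0.4, -0.2]
grip_width: 0.7
grip_force: 0.0
```

```bash
python3 - <<'E'
from st import *; from bench import grab_frame; import cv2
A=tool(8.4,0,22).as_matrix()[:,2]; print("tool z",A)
o=readout.get_obs(); err(o["tcp_pos"]-.1*A,tool(8.4,0,22))
f=grab_frame("scene"); g=grab_frame("wrist")
a=cv2.resize(f["image"][150:260,270:410],(489,384),interpolation=cv2.INTER_CUBIC)[:,:288]
cv2.imwrite("pics/s3.png",np.hstack([a,g["image"]]))
E
```

```text
tool z [-0.05472367  0.37058794 -0.92718385]
11.55 [0.4328 0.2969 0.059 ] [179.6 -22.1  98.4] [ 0.19  0.48  1.97  0.58  0.76 -0.39] [ 0.7 -0.4 -0.2] 0.7002782266058573 0.0
go cm [ 0.55 -3.71  9.27] turn deg [-0.14  0.38  0.13]
```

View pics/s3.png

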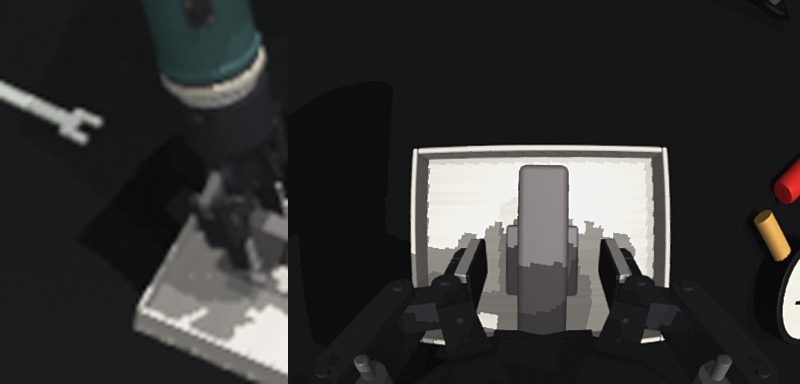

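Released: the plug stands mid-tray, with its bar at px (543,250) and the tray rim all round it. I'll back off along the tool axis, then go to the straightedge.

Request:
move_arm(plan=[{"tx": 0.2,"ty": -1.25,"tz": 3.1,"ax": 0,"ay": 0,"az": 0},{"tx": 0.2,"ty": -1.25,"tz": 3.1,"ax": 0,"ay": 0,"az": 0},{"tx": 0.2,"ty": -2,"tz": 4,"ax": 0,"ay": 0,"az": 0},{"tx": 0,"ty": -5,"tz": 3,"ax": -7.3,"ay": -1.1,"az": 0},{"tx": 0,"ty": -6,"tz": 0,"ax": -7.3,"ay": -1.1,"az": 0}])

```text
time_s: 12.28
tcp_pos: [0.4408, 0.1404, 0.1938]
ee_rot: [3.128, -0.123, 1.719]
force: [0.9, 0.3, -0.7]
grip_width: 0.702
grip_force: 0.0
```

Request:
move_arm(plan=[{"tx": 0,"ty": -6,"tz": 0,"ax": -7.2,"ay": -1.0,"az": 0},{"tx": 0,"ty": -6,"tz": 0,"ax": 0,"ay": 0,"az": 9},{"tx": 0,"ty": -6,"tz": 0,"ax": 0,"ay": 0,"az": 9},{"tx": 0,"ty": -6,"tz": 0,"ax": 0,"ay": 0,"az": 9},{"tx": 0,"ty": -6,"tz": 0,"ax": 0,"ay": 0,"az": 0}])

```text
time_s: 12.9
tcp_pos: [0.4393, -0.148, 0.1912]
ee_rot: [3.134, -0.001, 2.16]
force: [1.7, 1.8, -0.2]
grip_width: 0.703
grip_force: 0.0
```

Request:
move_arm(plan=[{"tx": 0,"ty": -6,"tz": 0,"ax": 0,"ay": 0,"az": 0},{"tx": 0,"ty": -5,"tz": 0,"ax": 0,"ay": 0,"az": 0},{"tx": 0,"ty": -3,"tz": 0,"ax": 0,"ay": 0,"az": 0},{"tx": 0,"ty": 0,"tz": 0,"ax": 0,"ay": 0,"az": 0}])

```text
time_s: 13.4
tcp_pos: [0.4395, -0.2885, 0.1909]
ee_rot: [3.134, -0.0, 2.156]
force: [-0.4, 0.5, -0.3]
grip_width: 0.707
grip_force: 0.0
```

```bash
cat > se.py <<'E'
from st import *; from h import *; from bench import grab_frame
def measure():
    f=grab_frame("wrist"); W=fworld(f); g=f["image"].astype(int)
    b=np.median(W[(abs(W[...,2])<.012)][:,2]); print("bench z",b)
    near=np.hypot(W[...,0]-.456,W[...,1]+.302)<.14
    m=near&(g.min(2)>120)&(abs(W[...,2]-.006)<.012)
    m=cv2.morphologyEx(m.astype(np.uint8),cv2.MORPH_OPEN,np.ones((3,3)))
    c=max(cv2.findContours(m,0,2)[0],key=cv2.contourArea)[:,0]
    print("plate",rect(W[c[:,1],c[:,0]]))
    t=near&(W[...,2]>.04)&(W[...,2]<.05); n,l,s,_=cv2.connectedComponentsWithStats(t.astype(np.uint8)); k=1+np.argmax(s[1:,4])
    print("grip",rect(W[l==k]),s[k,4],np.median(W[l==k][:,2])); return f
E
python3 - <<'E'
from se import *
f=measure(); err([.4437,-.31,.20],tool(35.5,0,0)); cv2.imwrite("pics/w4.png",f["image"])
g=grab_frame("scene"); np.savez("s4.npz",**g)
E
```

```text
bench z -0.0013828675965014692
plate (array([ 457.4, -302.4]), array([ 52.4, 204.6]), 35.71)
grip (array([ 444.6, -309.2]), array([16. , 50.1]), 35.76) 712 0.044300995817450006
13.45 [ 0.4392 -0.2867  0.1907] [ 1.796e+02 -1.000e-01  1.236e+02] [-0.72  0.29  1.72  0.01  1.13 -1.3 ] [-0.7  0.1 -0.1] 0.7047540635509828 0.0
go cm [ 0.45 -2.33  0.93] turn deg [-0.32  0.28  1.94]
```

View pics/w4.png

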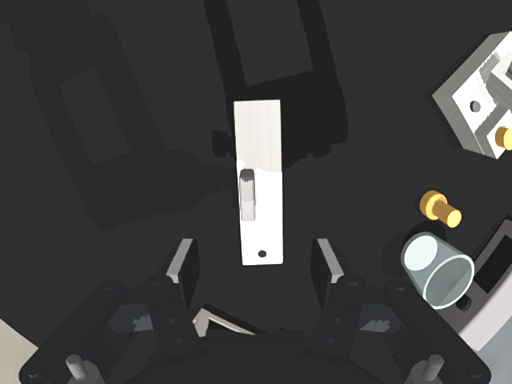

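The straightedge grip, at px (247,195), is at (0.4446, -0.3092) with yaw 35.7°. I'll centre over it and descend.

Request:
move_arm(plan=[{"tx": 0.54,"ty": -2.25,"tz": -1.5,"ax": -0.3,"ay": 0.3,"az": 2.1},{"tx": 0,"ty": 0,"tz": -3.5,"ax": 0,"ay": 0,"az": 0},{"tx": 0,"ty": 0,"tz": -4.0,"ax": 0,"ay": 0,"az": 0},{"tx": 0,"ty": 0,"tz": -3.0,"ax": 0,"ay": 0,"az": 0},{"tx": 0,"ty": 0,"tz": 0,"ax": 0,"ay": 0,"az": 0}])

```text
time_s: 14.12
tcp_pos: [0.4433, -0.3058, 0.0692]
ee_rot: [-3.14, -0.005, 2.197]
force: [-0.3, 1.6, -0.5]
grip_width: 0.701
grip_force: 0.0
```

```bash
python3 - <<'E'
from st import *
err([.4446,-.3092,.015],tool(35.7,0,0))
E
```

```text
14.12 [ 0.4433 -0.3058  0.0692] [-179.9   -0.3  125.9] [-0.73  0.48  1.8  -0.    0.87 -1.36] [-0.3  1.6 -0.5] 0.7005393304929896 0.0
go cm [ 0.13 -0.34 -5.42] turn deg [-0.21 -0.24 -0.16]
```

Request:
move_arm(plan=[{"tx": 0.13,"ty": -0.34,"tz": -2.0,"ax": -0.2,"ay": -0.2,"az": -0.2},{"tx": 0,"ty": 0,"tz": -2.0,"ax": 0,"ay": 0,"az": 0},{"tx": 0,"ty": 0,"tz": -1.3,"ax": 0,"ay": 0,"az": 0},{"tx": 0,"ty": 0,"tz": 0,"ax": 0,"ay": 0,"az": 0}])

```text
time_s: 14.62
tcp_pos: [0.4462, -0.3117, 0.0182]
ee_rot: [3.141, 0.005, 2.192]
force: [1.0, -0.0, 0.8]
grip_width: 0.703
grip_force: 0.0
```

Request:
move_arm(plan=[{"tx": 0,"ty": 0,"tz": 0,"ax": 0,"ay": 0,"az": 0},{"tx": 0,"ty": 0,"tz": 0,"ax": 0,"ay": 0,"az": 0},{"tx": 0,"ty": 0,"tz": 0,"ax": 0,"ay": 0,"az": 0},{"tx": 0,"ty": 0,"tz": 0,"ax": 0,"ay": 0,"az": 0},{"tx": 0,"ty": 0,"tz": 0,"ax": 0,"ay": 0,"az": 0}], hand=0, force=60)

```text
time_s: 15.25
tcp_pos: [0.4467, -0.3126, 0.0188]
ee_rot: [3.141, 0.006, 2.192]
force: [0.3, 1.4, 6.8]
grip_width: 0.177
grip_force: 58.9
```

```bash
python3 - <<'E'
from st import *
err([.4446,-.3092,.015],tool(35.7,0,0))
Rb=R.from_euler('z',-12.4,degrees=True); print("final tcp",np.array([.6288,-.0183,0])+Rb.apply([-.084,0,.015]), "standoff 30mm",np.array([.6288,-.0183,0])+Rb.apply([-.114,0,.015]))
E
```

```text
15.25 [ 0.4467 -0.3126  0.0188] [179.9   0.4 125.6] [-0.74  0.56  1.83 -0.    0.75 -1.36] [0.3 1.4 6.8] 0.17715721122804584 58.85324478149414
go cm [-0.21  0.34 -0.38] turn deg [0.27 0.26 0.12]
final tcp [ 5.46759529e-01 -2.62232518e-04  1.50000000e-02] standoff 30mm [0.51745936 0.00617983 0.015     ]
```

Gripped at a width of 15 to 16 mm. I'll lift, turn by -48° and carry it to a standoff 50 mm in front of the face.

Request:
move_arm(plan=[{"tx": 0,"ty": 0,"tz": 2.0,"ax": 0,"ay": 0,"az": 0},{"tx": 0,"ty": 0,"tz": 3.5,"ax": 0,"ay": 0,"az": 0},{"tx": 0.4,"ty": 3.3,"tz": 1,"ax": 0,"ay": 0,"az": -8},{"tx": 0.6,"ty": 4.5,"tz": 0,"ax": 0,"ay": 0,"az": -8},{"tx": 0.7,"ty": 5.0,"tz": 0,"ax": 0,"ay": 0,"az": -8}])

```text
time_s: 15.88
tcp_pos: [0.4629, -0.1833, 0.083]
ee_rot: [3.141, 0.005, 1.767]
force: [0.5, -0.9, -4.2]
grip_width: 0.175
grip_force: 59.4
```

Request:
move_arm(plan=[{"tx": 0.8,"ty": 5.0,"tz": 0,"ax": 0,"ay": 0,"az": -8},{"tx": 0.8,"ty": 5.0,"tz": 0,"ax": 0,"ay": 0,"az": -8},{"tx": 0.9,"ty": 5.0,"tz": 0,"ax": 0,"ay": 0,"az": -8},{"tx": 0.9,"ty": 4.0,"tz": 0,"ax": 0,"ay": 0,"az": 0},{"tx": 0,"ty": 0,"tz": 0,"ax": 0,"ay": 0,"az": 0}])

```text
time_s: 16.5
tcp_pos: [0.497, 0.0082, 0.0828]
ee_rot: [-3.141, 0.005, 1.358]
force: [-0.1, -0.6, -3.5]
grip_width: 0.177
grip_force: 59.3
```

```bash
cat > fl.py <<'E'
from st import *; from h import *; from bench import grab_frame
def gap(yaw=-12.4):
    # face & straightedge edge from wrist depth, in nominal block axes
    f=grab_frame("wrist"); W=fworld(f); g=f["image"].astype(int); B=np.array([.6288,-.0183]); Rb=R.from_euler('z',yaw,degrees=True).as_matrix()[:2,:2]
    L=(W[...,:2]-B)@Rb; X,Y,Z=L[...,0],L[...,1],W[...,2]
    t=(abs(X+.045)<.01)&(abs(Y)<.068)&(Z>.012)&(Z<.036); A=np.polyfit(Y[t],X[t],1) if t.sum()>50 else None
    t2=(abs(Z-.0445)<.005)&(abs(Y)<.085)&(X>-.06)&(X<.02)
    e=[(y,np.percentile(X[t2&(abs(Y-y)<.008)],1)) for y in(-.06,-.03,.03,.06) if (t2&(abs(Y-y)<.008)).sum()>20]
    print("face",t.sum(),A,"top edge",np.round(e,4).tolist(),"Yends",np.percentile(Y[t2],[.5,99.5]).round(4) if t2.sum() else None)
    o=readout.get_obs(); P=o["tcp_pos"]; zt=P[2]-.0128
    T=R.from_euler('xyz',o["ee_rot"]).as_matrix()
    s=(abs(Z-zt)<.008)&(g.min(2)>110)&(np.hypot(W[...,0]-P[0],W[...,1]-P[1])<.125)
    s=s&(((W[...,:2]-P[:2])@T[:2,1])<.06)
    n,l,st,_=cv2.connectedComponentsWithStats(s.astype(np.uint8)); 
    s=np.isin(l,[k for k in range(1,n) if st[k,4]>150]); print("plate",rect(W[s]),np.median(Z[s])-zt,"ctr block",((np.array(rect(W[s])[0])/1000-B)@Rb).round(4))
    e=[]
    for y in np.arange(-.095,.096,.01):
        k=s&(abs(Y-y)<.005)
        if k.sum()>15: e.append((y,np.percentile(X[k],99)))
    e=np.array(e); c=np.polyfit(e[:,0],e[:,1],1); print("edge",c,np.std(e[:,1]-np.polyval(c,e[:,0])),len(e),"Y",np.percentile(Y[s],[.5,99.5]).round(4))
    return f
E
python3 - <<'E'
from fl import *
err([.4980,.0105,.08],tool(-12.4,0,0)); f=gap(); cv2.imwrite("pics/w5.png",f["image"])
E
```

```text
16.5 [0.497  0.0082 0.0828] [-180.     0.3   77.8] [-0.12  0.41  1.89 -0.01  0.85  0.1 ] [-0.1 -0.6 -3.5] 0.17741552769992192 59.31304693222046
go cm [ 0.1   0.23 -0.28] turn deg [ 0.27 -0.07 -0.19]
face 2104 [-0.00048999 -0.04498402] top edge [[-0.06, -0.045], [-0.03, -0.0453], [0.03, -0.0453], [0.06, -0.0453]] Yends [-0.0732  0.0744]
plate (array([512.7,  18.5]), array([179.2,  50.3]), 77.88) -0.0013446315248108742 ctr block [-0.1213  0.011 ]
edge [ 0.12896478 -0.10361535] 0.0062453252192404855 16 Y [-0.0752  0.1   ]
```

View pics/w5.png

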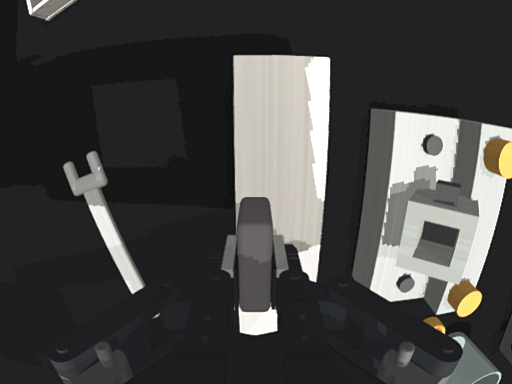

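The view shows the straightedge at px (280,200), parallel to the block's front face at (365,200), across a gap of about 50 mm. I'll lower it close to the bench, then advance.

Request:
move_arm(plan=[{"tx": 0.6,"ty": 0,"tz": -1.5,"ax": 0.2,"ay": 0,"az": -0.25},{"tx": 1,"ty": -0.2,"tz": -2.2,"ax": 0,"ay": 0,"az": 0},{"tx": 1,"ty": -0.2,"tz": -1.5,"ax": 0,"ay": 0,"az": 0},{"tx": 0.5,"ty": -0.1,"tz": -0.6,"ax": 0,"ay": 0,"az": 0},{"tx": 0,"ty": 0,"tz": 0,"ax": 0,"ay": 0,"az": 0}])

```text
time_s: 17.18
tcp_pos: [0.5284, 0.0002, 0.0245]
ee_rot: [-3.141, 0.002, 1.349]
force: [-0.1, 0.7, -3.6]
grip_width: 0.177
grip_force: 59.2
```

```bash
python3 - <<'E'
from fl import *
err([.5382,.0016,.0188],tool(-12.43,0,0)); f=gap()
E
```

```text
17.18 [5.284e-01 2.000e-04 2.450e-02] [-1.799e+02  1.000e-01  7.730e+01] [-0.13  0.54  1.86 -0.    0.75  0.09] [-0.1  0.7 -3.6] 0.17746923202022558 59.23867642879486
go cm [ 0.98  0.14 -0.57] turn deg [ 0.1  -0.08  0.29]
face 2676 [-0.00048334 -0.04501995] top edge [[-0.03, -0.0352], [0.03, -0.0452], [0.06, -0.0453]] Yends [-0.0272  0.0744]
plate (array([544.2,  10.3]), array([179.4,  50.3]), 77.4) -0.0017007444867399215 ctr block [-0.0888  0.0098]
edge [ 0.12598974 -0.07039033] 0.006576133803082965 17 Y [-0.0763  0.0988]
```

Request:
move_arm(plan=[{"tx": 0.4,"ty": 0,"tz": -0.3,"ax": 0,"ay": 0,"az": 0.2},{"tx": 0.4,"ty": -0.1,"tz": -0.15,"ax": 0,"ay": 0,"az": 0},{"tx": 0.3,"ty": -0.1,"tz": 0,"ax": 0,"ay": 0,"az": 0},{"tx": 0,"ty": 0,"tz": 0,"ax": 0,"ay": 0,"az": 0}])

```text
time_s: 17.73
tcp_pos: [0.5398, -0.0014, 0.0207]
ee_rot: [3.141, 0.002, 1.353]
force: [-1.7, -0.6, -3.8]
grip_width: 0.179
grip_force: 59.3
```

```bash
python3 - <<'E'
from fl import *
err([.5382,.0016,.0188],tool(-12.43,0,0)); f=gap()
E
```

```text
17.73 [ 0.5398 -0.0014  0.0207] [1.80e+02 1.00e-01 7.75e+01] [-0.13  0.55  1.84 -0.    0.75  0.09] [-1.7 -0.6 -3.8] 0.1786443513068055 59.30069625377655
go cm [-0.16  0.3  -0.19] turn deg [0.11 0.01 0.04]
face 2332 [-0.00042339 -0.0450227 ] top edge [[-0.06, -0.0452], [-0.03, -0.0405], [0.03, -0.0452], [0.06, -0.0452]] Yends [-0.0567  0.0746]
plate (array([556.1,   8.5]), array([179.6,  51.5]), 77.63) -0.0011389985399588177 ctr block [-0.0768  0.0106]
edge [ 0.1335514  -0.05971497] 0.006216227214038256 16 Y [-0.0754  0.0998]
```

Request:
move_arm(plan=[{"tx": 0.15,"ty": -0.03,"tz": -0.15,"ax": 0,"ay": 0,"az": 0},{"tx": 0.15,"ty": -0.03,"tz": -0.05,"ax": 0,"ay": 0,"az": 0},{"tx": 0.1,"ty": -0.02,"tz": 0,"ax": 0,"ay": 0,"az": 0},{"tx": 0,"ty": 0,"tz": 0,"ax": 0,"ay": 0,"az": 0}])

```text
time_s: 18.27
tcp_pos: [0.5414, -0.0017, 0.0188]
ee_rot: [-3.138, 0.002, 1.353]
force: [-3.8, 0.8, 3.1]
grip_width: 0.177
grip_force: 60.5
```

Request:
move_arm(plan=[{"tx": 0.1,"ty": -0.02,"tz": 0,"ax": 0,"ay": 0,"az": 0},{"tx": 0.1,"ty": -0.02,"tz": 0,"ax": 0,"ay": 0,"az": 0},{"tx": 0,"ty": 0,"tz": 0,"ax": 0,"ay": 0,"az": 0}])

```text
time_s: 18.65
tcp_pos: [0.5441, -0.0023, 0.0188]
ee_rot: [-3.139, 0.002, 1.353]
force: [-4.5, 0.2, 6.5]
grip_width: 0.178
grip_force: 60.8
```

Request:
move_arm(plan=[{"tx": 0.1,"ty": -0.02,"tz": 0.04,"ax": 0,"ay": 0,"az": 0},{"tx": 0,"ty": 0,"tz": 0,"ax": 0,"ay": 0,"az": 0}])

```text
time_s: 18.9
tcp_pos: [0.5468, -0.0028, 0.0189]
ee_rot: [3.141, 0.002, 1.353]
force: [-0.7, -0.2, -1.6]
grip_width: 0.177
grip_force: 59.7
```

Request:
move_arm(plan=[{"tx": 0.1,"ty": -0.02,"tz": 0,"ax": 0,"ay": 0,"az": 0},{"tx": 0,"ty": 0,"tz": 0,"ax": 0,"ay": 0,"az": 0}])

```text
time_s: 19.15
tcp_pos: [0.5471, -0.0028, 0.0189]
ee_rot: [-3.141, 0.002, 1.353]
force: [-2.3, 0.7, -0.2]
grip_width: 0.177
grip_force: 60.0
```

Request:
move_arm(plan=[{"tx": 0.1,"ty": -0.02,"tz": 0,"ax": 0,"ay": 0,"az": 0},{"tx": 0,"ty": 0,"tz": 0,"ax": 0,"ay": 0,"az": 0}])

```text
time_s: 19.4
tcp_pos: [0.5471, -0.0028, 0.0188]
ee_rot: [-3.139, 0.002, 1.353]
force: [-4.6, 0.9, 3.0]
grip_width: 0.176
grip_force: 60.3
```

Request:
move_arm(plan=[{"tx": 0.1,"ty": -0.02,"tz": 0,"ax": 0,"ay": 0,"az": 0},{"tx": 0,"ty": 0,"tz": 0,"ax": 0,"ay": 0,"az": 0}])

```text
time_s: 19.65
tcp_pos: [0.5471, -0.0029, 0.0188]
ee_rot: [-3.138, 0.002, 1.353]
force: [-7.0, 2.2, 5.1]
grip_width: 0.174
grip_force: 60.6
```

```bash
python3 - <<'E'
from fl import *
err([.5382,.0016,.0188],tool(-12.43,0,0)); f=gap()
print(readout.get_obs()["moment"])
E
```

```text
19.65 [ 0.5471 -0.0029  0.0188] [-1.798e+02  1.000e-01  7.750e+01] [-0.13  0.56  1.82 -0.    0.76  0.09] [-7.   2.2  5.1] 0.17359514189577452 60.62822878360748
go cm [-0.89  0.45 -0.  ] turn deg [ 0.07 -0.24  0.04]
face 2101 [-0.00050619 -0.04502528] top edge [[-0.06, -0.0399], [-0.03, -0.0343], [0.03, -0.0452], [0.06, -0.0452]] Yends [-0.0536  0.0744]
plate (array([562.7,   7.9]), array([180.3,  51.3]), 76.9) -0.0015064893351856758 ctr block [-0.0702  0.0114]
edge [ 0.1341708  -0.05241056] 0.006147976530236636 16 Y [-0.0749  0.0996]
[-0.00378793  1.06119591 -0.13347921]
```

The edge is in contact: the tool stopped at x = 0.5471 with 7 N of push. I'll relax the push and open only to 3 cm, since the front finger is close to the face.

Request:
move_arm(plan=[{"tx": -0.12,"ty": 0.02,"tz": 0.02,"ax": 0,"ay": 0,"az": 0},{"tx": 0,"ty": 0,"tz": 0,"ax": 0,"ay": 0,"az": 0}])

```text
time_s: 19.95
tcp_pos: [0.5472, -0.0029, 0.0189]
ee_rot: [-3.14, 0.002, 1.353]
force: [-5.3, 1.4, 0.6]
grip_width: 0.172
grip_force: 60.1
```

Request:
move_arm(plan=[{"tx": 0,"ty": 0,"tz": 0,"ax": 0,"ay": 0,"az": 0},{"tx": 0,"ty": 0,"tz": 0,"ax": 0,"ay": 0,"az": 0},{"tx": 0,"ty": 0,"tz": 0,"ax": 0,"ay": 0,"az": 0}], hand=2.8)

```text
time_s: 20.32
tcp_pos: [0.5412, -0.0014, 0.018]
ee_rot: [-3.129, 0.002, 1.353]
force: [-16.5, 7.0, 6.6]
grip_width: 0.325
grip_force: 0.0
```

Request:
move_arm(plan=[{"tx": 0,"ty": 0,"tz": 1,"ax": 0,"ay": 0,"az": 0},{"tx": 0,"ty": 0,"tz": 2,"ax": 0,"ay": 0,"az": 0},{"tx": 0,"ty": 0,"tz": 3.5,"ax": 0,"ay": 0,"az": 0},{"tx": -2,"ty": 0,"tz": 4,"ax": 0,"ay": 0,"az": 0},{"tx": -3,"ty": -1,"tz": 4,"ax": 0,"ay": 0,"az": 0}])

```text
time_s: 20.95
tcp_pos: [0.501, -0.0136, 0.1665]
ee_rot: [3.135, 0.002, 1.354]
force: [0.2, -0.5, 0.3]
grip_width: 0.324
grip_force: 0.0
```

```bash
cat > fin.py <<'E'
from st import *; from h import *; from bench import grab_frame
f=grab_frame("wrist"); W=fworld(f); g=f["image"].astype(int)
B=np.array([.6288,-.0183]); Rb=R.from_euler('z',-12.43,degrees=True).as_matrix()[:2,:2]; L=(W[...,:2]-B)@Rb; X,Y,Z=L[...,0],L[...,1],W[...,2]
s=(abs(Z-.006)<.009)&(X>-.11)&(X<-.035)&(abs(Y)<.11)&(g.min(2)>100)
print("tilt/plane Z at ends",[round(float(np.median(Z[s&(abs(Y-y)<.01)])),4) for y in(-.09,0,.09)],"Y",np.percentile(Y[s],[.3,99.7]).round(4))
for y in(-.09,-.06,-.02,.02,.06,.09):
    k=s&(abs(Y-y)<.006); m=(abs(X+.045)<.008)&(abs(Y-y)<.006)&(Z>.015)&(Z<.036)
    print(y,"rear edge",np.percentile(X[k],1).round(4),"front",np.percentile(X[k],99).round(4),"face",np.median(X[m]).round(4) if m.sum() else None)
cv2.imwrite("pics/w6.png",f["image"])
t=grab_frame("top"); W=world(t); c=np.array([.432,.2915]); D=np.hypot(W[...,0]-c[0],W[...,1]-c[1])<.09; D&=(W[...,2]>.06); print("plug top",rect(W[D]),np.percentile(W[D][:,2],[5,50,99]))
a=cv2.resize(t["image"][130:270,120:380],(520,280)); h=cv2.resize(f["image"],(373,280)); cv2.imwrite("pics/fin.png",cv2.resize(np.hstack([a[:,:420],h]),(793,280)))
E
python3 fin.py
```

```text
tilt/plane Z at ends [0.0045, 0.0045, 0.0045] Y [-0.1071  0.0998]
-0.09 rear edge -0.0987 front -0.0461 face None
-0.06 rear edge -0.0985 front -0.0464 face -0.0449
-0.02 rear edge -0.0984 front -0.0452 face -0.0448
0.02 rear edge -0.0982 front -0.0467 face -0.0448
0.06 rear edge -0.0996 front -0.0464 face -0.045
0.09 rear edge -0.0999 front -0.0469 face None
plug top (array([432.3, 286.2]), array([22.9, 97.6]), 7.53) [0.07119294 0.09146621 0.10227865]
```

View pics/fin.png

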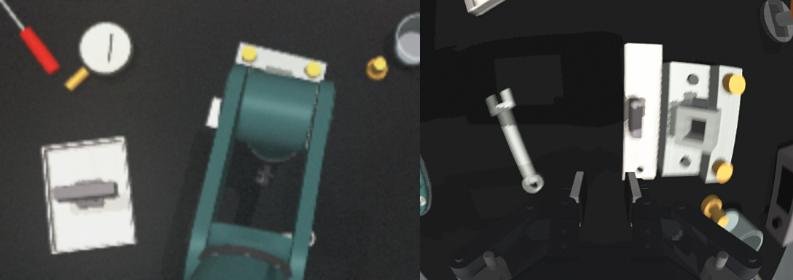

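On opening, the front finger met the face and nudged things. The wrist view shows the straightedge a couple of millimetres short of the face, at px (660,110). The plug is fine in the tray. I'll close the fingers and push the grip's back squarely towards the face.

Request:
move_arm(plan=[{"tx": -0.2,"ty": 1.2,"tz": -1,"ax": 0,"ay": 0,"az": 0},{"tx": -0.2,"ty": 1.2,"tz": -2,"ax": 0,"ay": 0,"az": 0},{"tx": 0,"ty": 0,"tz": -4,"ax": 0,"ay": 0,"az": 0},{"tx": 0,"ty": 0,"tz": -2,"ax": 0,"ay": 0,"az": 0},{"tx": 0,"ty": 0,"tz": 0,"ax": 0,"ay": 0,"az": 0}], hand=0)

```text
time_s: 21.68
tcp_pos: [0.4926, 0.0119, 0.0712]
ee_rot: [-3.136, 0.002, 1.354]
force: [0.2, 0.9, 0.7]
grip_width: 0.001
grip_force: 0.0
```

```bash
python3 - <<'E'
from st import *
err([.4969,.0107,.016],tool(-12.43,0,0))
E
```

```text
21.68 [0.4926 0.0119 0.0712] [-1.797e+02  1.000e-01  7.760e+01] [-0.11  0.42  1.9  -0.    0.82  0.1 ] [0.2 0.9 0.7] 0.0008471477691174846 0.0
go cm [ 0.43 -0.12 -5.52] turn deg [ 0.06 -0.32  0.02]
```

Request:
move_arm(plan=[{"tx": 0,"ty": 0,"tz": -2.5,"ax": 0,"ay": -0.3,"az": 0},{"tx": 0,"ty": 0,"tz": -2.5,"ax": 0,"ay": 0,"az": 0},{"tx": 0.5,"ty": -0.1,"tz": -0.4,"ax": 0,"ay": 0,"az": 0},{"tx": 0.8,"ty": -0.2,"tz": 0,"ax": 0,"ay": 0,"az": 0},{"tx": 0,"ty": 0,"tz": 0,"ax": 0,"ay": 0,"az": 0}])

```text
time_s: 22.3
tcp_pos: [0.5095, 0.0076, 0.0212]
ee_rot: [3.133, 0.0, 1.353]
force: [-0.7, -0.4, -0.8]
grip_width: 0.005
grip_force: 0.0
```

Request:
move_arm(plan=[{"tx": 0.4,"ty": -0.09,"tz": 0,"ax": 0,"ay": 0,"az": 0},{"tx": 0.3,"ty": -0.07,"tz": 0,"ax": 0,"ay": 0,"az": 0},{"tx": 0,"ty": 0,"tz": 0,"ax": 0,"ay": 0,"az": 0}])

```text
time_s: 22.68
tcp_pos: [0.5145, 0.0062, 0.0204]
ee_rot: [3.136, 0.001, 1.353]
force: [-0.3, -0.4, 0.4]
grip_width: -0.001
grip_force: 0.0
```

```bash
python3 - <<'E'
from st import *
Rb=R.from_euler('z',-12.43,degrees=True); o=readout.get_obs(); print("block",Rb.inv().apply(o["tcp_pos"]-[.6288,-.0183,0]).round(4))
err([.4969,.0107,.016],tool(-12.43,0,0))
E
```

```text
block [-0.1168 -0.0007  0.0204]
22.68 [0.5145 0.0062 0.0204] [179.7   0.   77.5] [-0.12  0.53  1.9  -0.    0.71  0.1 ] [-0.3 -0.4  0.4] -0.0014103465432146207 0.0
go cm [-1.76  0.45 -0.44] turn deg [0.11 0.31 0.05]
```

Request:
move_arm(plan=[{"tx": 0.3,"ty": -0.07,"tz": 0,"ax": 0,"ay": 0,"az": 0},{"tx": 0.2,"ty": -0.04,"tz": 0,"ax": 0,"ay": 0,"az": 0},{"tx": 0.1,"ty": -0.02,"tz": 0,"ax": 0,"ay": 0,"az": 0},{"tx": 0,"ty": 0,"tz": 0,"ax": 0,"ay": 0,"az": 0}])

```text
time_s: 23.18
tcp_pos: [0.5201, 0.005, 0.0201]
ee_rot: [3.137, 0.001, 1.353]
force: [-0.8, 0.3, -0.0]
grip_width: 0.001
grip_force: 0.0
```

Request:
move_arm(plan=[{"tx": 0.15,"ty": -0.03,"tz": 0,"ax": 0,"ay": 0,"az": 0},{"tx": 0.1,"ty": -0.02,"tz": 0,"ax": 0,"ay": 0,"az": 0},{"tx": 0,"ty": 0,"tz": 0,"ax": 0,"ay": 0,"az": 0}])

```text
time_s: 23.55
tcp_pos: [0.5227, 0.0045, 0.0201]
ee_rot: [3.137, 0.001, 1.353]
force: [0.4, -0.0, 0.4]
grip_width: 0.001
grip_force: 0.0
```

Request:
move_arm(plan=[{"tx": 0.15,"ty": -0.03,"tz": 0,"ax": 0,"ay": 0,"az": 0},{"tx": 0.1,"ty": -0.02,"tz": 0,"ax": 0,"ay": 0,"az": 0},{"tx": 0,"ty": 0,"tz": 0,"ax": 0,"ay": 0,"az": 0}])

```text
time_s: 23.92
tcp_pos: [0.5252, 0.004, 0.0202]
ee_rot: [3.136, 0.001, 1.353]
force: [-0.4, -0.3, 0.3]
grip_width: -0.001
grip_force: 0.0
```

Request:
move_arm(plan=[{"tx": 0.15,"ty": -0.03,"tz": 0,"ax": 0,"ay": 0,"az": 0},{"tx": 0,"ty": 0,"tz": 0,"ax": 0,"ay": 0,"az": 0}])

```text
time_s: 24.18
tcp_pos: [0.5259, 0.0038, 0.02]
ee_rot: [3.138, 0.001, 1.353]
force: [-1.4, 0.6, 0.9]
grip_width: 0.003
grip_force: 0.9
```

Request:
move_arm(plan=[{"tx": 0.15,"ty": -0.03,"tz": 0,"ax": 0,"ay": 0,"az": 0},{"tx": 0,"ty": 0,"tz": 0,"ax": 0,"ay": 0,"az": 0}])

```text
time_s: 24.42
tcp_pos: [0.5264, 0.0038, 0.0199]
ee_rot: [3.14, 0.001, 1.353]
force: [-4.3, 0.7, 4.3]
grip_width: -0.003
grip_force: 2.5
```

Request:
move_arm(plan=[{"tx": 0.15,"ty": -0.03,"tz": 0,"ax": 0,"ay": 0,"az": 0},{"tx": 0,"ty": 0,"tz": 0,"ax": 0,"ay": 0,"az": 0}])

```text
time_s: 24.68
tcp_pos: [0.5265, 0.0038, 0.0198]
ee_rot: [-3.141, 0.001, 1.353]
force: [-7.2, 2.2, 5.4]
grip_width: -0.001
grip_force: 3.8
```

Request:
move_arm(plan=[{"tx": 0.15,"ty": -0.03,"tz": 0,"ax": 0,"ay": 0,"az": 0},{"tx": 0,"ty": 0,"tz": 0,"ax": 0,"ay": 0,"az": 0}])

```text
time_s: 24.92
tcp_pos: [0.5265, 0.0038, 0.0196]
ee_rot: [-3.138, 0.001, 1.353]
force: [-10.1, 3.5, 8.0]
grip_width: 0.002
grip_force: 5.2
```

```bash
python3 fin.py | head -7
```

```text
tilt/plane Z at ends [nan, 0.0046, 0.0045] Y [-0.0613  0.1003]
  return _methods._mean(a, axis=axis, dtype=dtype,
  ret = ret.dtype.type(ret / rcount)
Traceback (most recent call last):
  File "fin.py", line 8, in <module>
    print(y,"rear edge",np.percentile(X[k],1).round(4),"front",np.percentile(X[k],99).round(4),"face",np.median(X[m]).round(4) if m.sum() else None)
                        ~~~~~~~~~~~~~^^^^^^^^
IndexError: index -1 is out of bounds for axis 0 with size 0
```

It stops firmly at 10 N, so it is against the face. I'll retreat and look from above.

Request:
move_arm(plan=[{"tx": -1,"ty": 0.2,"tz": 0,"ax": 0,"ay": 0,"az": 0},{"tx": -3,"ty": 0.6,"tz": 0,"ax": 0,"ay": 0,"az": 0},{"tx": -1,"ty": 0,"tz": 4.5,"ax": 0,"ay": 0,"az": 0},{"tx": 2,"ty": -2,"tz": 5,"ax": 0,"ay": 0,"az": 0},{"tx": 2,"ty": -3,"tz": 5,"ax": 0,"ay": 0,"az": 0}])

```text
time_s: 25.6
tcp_pos: [0.5216, -0.0393, 0.1669]
ee_rot: [3.135, 0.001, 1.354]
force: [0.8, -0.5, 0.1]
grip_width: 0.001
grip_force: 0.0
```

Request:
move_arm(plan=[{"tx": 1,"ty": -5,"tz": 0,"ax": 0,"ay": 0,"az": 0},{"tx": 1,"ty": -1,"tz": 0,"ax": 0,"ay": 0,"az": 0},{"tx": 0,"ty": 0,"tz": 0,"ax": 0,"ay": 0,"az": 0}])

```text
time_s: 25.98
tcp_pos: [0.5416, -0.0996, 0.1648]
ee_rot: [3.136, 0.0, 1.352]
force: [-1.0, 0.3, 0.1]
grip_width: 0.004
grip_force: 0.0
```

```bash
python3 fin.py; python3 -c "
from st import *; o=readout.get_obs(); print(o['tcp_pos'],o['force'],o['time_s'])"
```

```text
tilt/plane Z at ends [0.0045, 0.0045, 0.0044] Y [-0.0992  0.0876]
-0.09 rear edge -0.0957 front -0.0453 face None
-0.06 rear edge -0.0947 front -0.0457 face -0.0446
-0.02 rear edge -0.084 front -0.0461 face -0.0451
0.02 rear edge -0.075 front -0.0462 face -0.0451
0.06 rear edge -0.0963 front -0.0461 face -0.045
0.09 rear edge -0.0965 front -0.0413 face None
plug top (array([432.5, 286.3]), array([22.6, 98.5]), 7.25) [0.07200263 0.09133216 0.10028371]
[ 0.54010354 -0.09810191  0.16434568] [ 0.16713309 -0.2269056  -0.55192113] 26.075
```

View pics/w6.png

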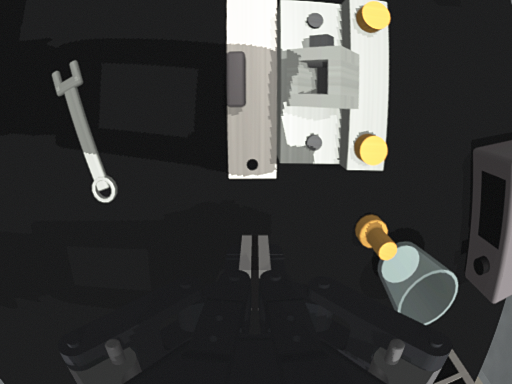

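The straightedge, at px (252,90), lies against the block's front face at (278,90), within about 1 mm along its length and past both ends. The plug is in the tray and the arm is clear, so I'm handing in.

```bash
python3 -c "
from bench import finish_job; print(finish_job())"
```

```text
the job is handed in; nothing more can be done
None
```

The job is handed in: the plug stands upright in the tray, and the straightedge lies released and flat against the block's front face, within about 1 mm by the wrist camera and past both ends; no verdict was returned.

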